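Load a stepped barrel into the lever collet on the laser table

TASK

Take the stepped round barrel by its slim end out of its parking bay, leaving the hexagonal bar in the other bay, and set it down on the V-rest so that you can take it again by its thick part. Feed its slim end into the open collet clamp until it meets the depth stop, then swing the clamp's lever fully closed and let go. Do not knock over the small mirror on its post.

Things in the scene. Friction and masses are not known exactly. Their poses are not given: they have to be found in the camera images.
- barrel: stepped round barrel, plain aluminium, 0.25 kg, 190 mm long: thick part 32 mm diameter, 120 long, then a slim nose 22 mm diameter, 70 long, with a 5 mm chamfer. Origin on the axis, at the middle of the thick part; local y along the axis to the nose (shoulder at +60 mm, nose end at +130, tail at -60, centre of mass about +11). It may roll about its axis
- barrel_tip (a point): centre of the nose's end face, on the barrel's axis
- hexbar: a plain steel hexagonal bar, 24 mm across flats, 190 mm long, same section throughout, about 0.5 kg; parked in the other bay, not needed. Origin on its axis, 60 mm from its tail; local y along the axis towards the free end at +130 mm
- rack: fixed aluminium parking rack, 156 wide (x), 136 deep, 98 mm high; two roofed bays at local x = -45 and +45 mm, mouths facing local +y. Origin on the table under the middle of the mouths' face. Bays 38 mm wide and high, 132 deep, floor 54 mm up. The barrel's thick part lies inside its bay (axis 70 mm up), 66 mm of its nose sticks out; draw it out along +y. Which bay it is in varies
- vrest: fixed steel V-rest: two V-shaped plates, 10 mm thick, at local y = -32 and +32 mm on a base 70 x 90 x 8 mm (54 mm free between the plates). Origin on the table under the middle. The barrel's thick part lies in the V's along local y with its axis 40 mm above the table; the plates reach 39 mm high and 27 mm to either side
- collet: fixed grey collet clamp: 70 mm cube on a 100 x 100 mm foot, its top 110 mm above the table. Origin on the table under the bore's mouth; the bore runs level along local +y (the feed direction), axis 75 mm up, 26 mm diameter, depth stop 60 mm in. The thick part does not fit in: its shoulder stays 10 mm out when the nose is at the stop
- collet_mouth (a point): centre of the bore's mouth on the clamp's front face
- lever (a joint): lever on top of the clamp, turning level about an upright pivot, rad: 0 is fully closed (along the clamp's local -x, at a hard stop); starts open at 1.05 to 1.35 (almost along local +y; range ends at 1.4). Seen from above it closes counter-clockwise. Stays where left, takes about 2 N at the knob; closing it presses a jaw on the bar
- lever_pivot (a point): on the lever's pivot axis at the height of the middle of the arm, 117 mm above the table; at local x = 0, y = +35 mm of the clamp. The arm is 14 mm wide and 8 mm thick
- lever_knob (a point): top centre of the upright black knob at the lever's end, 90 mm from the pivot axis; the knob is a cylinder 18 mm in diameter from 113 to 153 mm above the table
- mirror_post: a small mirror on a post standing loose, 101 mm high on a round foot 48 mm in diameter; origin under its foot, z up
There are look-alikes about, which are no part of the job. What is shaped like the collet but orange is not meant.

How it is judged:
On the way, in this order (a step that is already met when the one before it is completed fails the run):
1. the barrel lies on the V-rest, let go (contact force between barrel and vrest above 0.8 N and contact force between the fingers and barrel below 0.1 N and linear speed of barrel below 0.03 m/s), for 0.2 s.
2. the barrel's nose is in the collet at the depth stop while the lever is still open (y of barrel_tip in the frame of collet above 0.056 m and horizontal distance between barrel_tip and collet_mouth below 0.064 m and angle between the y axis of barrel and the y axis of collet, either way round below 0.12 rad and value of joint lever above 0.8 rad), for 0.2 s.
At the end, for the whole second after the job is handed in: The barrel's slim nose sits in the collet's bore with its end within 4 mm of the depth stop and its axis within 0.12 rad of the bore, at rest; the lever is closed to within 0.12 rad; the hexagonal bar is within 30 mm of where it began; the mirror post stands upright (within 0.3 rad) (y of barrel_tip in the frame of collet above 0.056 m and x of barrel_tip in the frame of collet_mouth between -0.006 and 0.006 m and z of barrel_tip in the frame of collet_mouth between -0.006 and 0.006 m and angle between the y axis of barrel and the y axis of collet, either way round below 0.12 rad and value of joint lever below 0.12 rad and linear speed of barrel below 0.02 m/s and distance of hexbar from where it was at the start of the episode below 0.03 m and angle between mirror_post's own z axis and vertical below 0.3 rad); the robot touches nothing.
It fails at once if the mirror post is knocked over (angle between mirror_post's own z axis and vertical above 0.6 rad).
It fails at once if the hexagonal bar is taken out of its bay (distance of hexbar from where it was at the start of the episode above 0.06 m).
It also fails if it takes over 72 s, if anything falls off the work surface, if the arm or the gripper's body presses on something with over 40 N, if the wrist force passes 120 N, or if a joint passes its speed limit or range.

ROBOT

A 6-joint arm with a two-finger parallel gripper is mounted at the origin on the work surface. World frame = base frame: x ahead of the robot, y to its left, z up, the work surface at z = 0. Lengths are in m, angles in rad, forces in N, time in s.
With the tool pointing down it reaches from about 0.375 to 0.925 m from the base axis. Payload 5.7 kg.
Tool frame: the origin (TCP) lies midway between the tips of the shut fingers; the grasp point (between the pads) lies robot.hold_point_z behind it (robot.hold_point_z is the distance from the TCP to the grasp point, in m); z points along the fingers, y is the line along which they close (so a half turn about z gives the same grasp; the last joint's range is limited). The gripper opens to 85 mm and grips with 20 to 120 N. Pads are 22 mm wide; open, the fingers measure 114 mm over their backs; the gripper's body (76 mm by 85 mm) begins 54 mm behind the grasp point. The pads swing forward as they close: fully open they stand 13 mm farther back than shut.
Start: joints at [-1.448, 0.359, 1.51, -0, 1.272, -0.115], TCP at [0.141, -0.583, 0.231] pointing down, gripper open.
Joint ranges: [-2.97, 2.97], [-1.01, 2.36], [0.21, 2.38], [-0.96, 4.11], [0.2, 2.71], [-2.98, 2.98]. Speed limits (rad/s): [2.39, 2.39, 3.14, 3.14, 3.14, 3.14].

INTERFACE

Orientations are given as a unit quaternion [w, x, y, z].
In Python, from bench import robot gives the robot as it stands.
- The arm moves only by the tool apply_moves, never from a script. Its argument "rows" is a list of rows, each an object with "travel": the shift along the tool's x, y, z in cm, a list of three; "delta_rot": the turn, a rotation vector about the tool's x, y, z in rad, a list of three; "fingers": the closure in counts, from 0 (fully open) to 255 (shut). In form: [{"travel": [x, y, z], "delta_rot": [rx, ry, rz], "fingers": fingers}, ...]. A call has exactly 5 rows; each row shifts and turns the commanded pose from where the row before left it, along the tool's axes as they then stand; what a row does not reach is not made up. A row lasts 1/10 s, in which the tool goes at most 50 mm and 8.59 degrees, less where a joint would pass 70% of its speed; a pose out of reach is approached as far as the arm can. A call is refused whole if a number of a shift passes 5 or a number of a turn 0.15, either way. A call with a gripper value outside its range is refused whole. The fingers move at their own pace and stop on an object; "squeeze" is the grip in N (left out, the last holds). Time passes only in rows, so rows that do not move let the fingers close, or fill a call up. It gives the time, the measured TCP pose, the force, the opening and the grip force at its end, in the units of the state.
- robot.observe(): the state, without advancing time (a new reading comes with each control period).
- robot.snapshot(name): name is "scene" or "side" or "wrist"; returns the picture (420x560x3 uint8, red, green, blue); there is no depth.
- robot.camera_info(name): a dict with "fx", "fy", "cx", "cy" (pixels), "k1" (the pictures are not rectified: a ray, as slopes to the right and down, at radius r is drawn at 1 + k1 r^2 times it, then the intrinsics apply), "pose" (4x4, takes a point from camera to world coordinates). Camera axes: x right, y down, z forward; pixel columns grow to the right and rows downward; lengths in m; the calibration is good to about 2 mm. A picture is of the moment at which its call begins: read the wrist's pose just before it. camera_info takes no time and is no camera call; for the wrist camera it gives the pose at the moment of the call.
- robot.hand_in(): hands the job in; it is judged then, once.
The state is a dict: "t": time; "joint_positions": joint angles; "qvel": joint speeds; "tau": joint torques, N m; "ee_pos": TCP position; "tcp_rot": TCP orientation; "contact_force": force on the tool from outside, world axes, zero at the start; "torque": the same for the moment, N m; "opening": finger opening in m; "gripper_force": force on a finger pad.
Only numpy, scipy, OpenCV 4.12 (cv2) and the standard library are available. Lean on these libraries where they do the work, as an engineer would, in place of code of your own. Each camera call takes 0.05 s, during which the arm holds its last target. There are 200 camera calls.

## Working session

There is one attempt and no reset: what is moved stays moved. The work goes in short steps, Python scripts to look and compute and a tool call to move; the robot and the scene stay as the last step left them, time stands still between calls to the robot, and variables do not carry over. Pictures are saved under pics/ and viewed, at most 10 in all, crops included, and the job is handed in when it is done.

Besides the shell and the picture viewer there is one more tool, called as a command line: name --argument value ..., lists and objects as JSON in quotes. apply_moves: Moves the arm, as the interface text tells. Its arguments: {"type":"object","properties":{"rows":{"type":"array","items":{"type":"object","properties":{"travel":{"type":"array","items":{"type":"number"}},"delta_rot":{"type":"array","items":{"type":"number"}},"fingers":{"type":"number"}}}},"squeeze":{"type":"number"}},"required":["rows"]}

```bash
mkdir -p pics; ls
python3 - <<'E'
from bench import robot
import cv2
print(robot.observe(), robot.hold_point_z)
for n in ("scene","side"):
    im=robot.snapshot(n); cv2.imwrite(f"pics/{n}0.png",cv2.resize(im[:,:,::-1],(800,600),interpolation=cv2.INTER_CUBIC)); cv2.imwrite(f"pics/{n}0raw.png",im[:,:,::-1])
    print(n,robot.camera_info(n))
E
```

```text
pics
{'t': 0.0, 'joint_positions': array([-1.44807892e+00,  3.59510608e-01,  1.51146523e+00, -1.93142195e-05,
        1.27245074e+00, -1.15134542e-01]), 'qvel': array([-8.32334095e-04,  8.43650368e-04, -5.13487333e-04,  3.96300034e-04,
       -6.87316712e-04,  1.62813350e-05]), 'tau': array([-1.58940573e-03, -5.27622414e+01, -2.78625762e+01, -1.34785982e-04,
        1.34225571e-02, -2.25665366e-05]), 'ee_pos': array([ 0.14125106, -0.58243526,  0.23043774]), 'tcp_rot': array([-9.16920024e-04,  9.92935882e-01,  1.18648613e-01, -1.27044141e-05]), 'contact_force': array([-0.76050663,  0.17778927,  0.59781502]), 'torque': array([-0.00286749, -0.02645865,  0.00817484]), 'gripper_force': 0.0, 'opening': 0.08520602269764083} 0.0187
scene {'fx': 391.502916907212, 'fy': 391.502916907212, 'cx': 283.7909720848328, 'cy': 208.84657451265338, 'k1': -0.10727178710547236, 'pose': array([[ 0.43611088,  0.70787757, -0.55562275,  1.10877033],
       [ 0.89984913, -0.3491311 ,  0.26149382, -0.17592357],
       [-0.00887957, -0.61401695, -0.78924289,  0.88754857],
       [ 0.        ,  0.        ,  0.        ,  1.        ]])}
side {'fx': 538.8879169563904, 'fy': 538.8879169563904, 'cx': 279.8524005890408, 'cy': 215.44707650858135, 'k1': -0.21842853436431614, 'pose': array([[ 0.82984931, -0.39845108,  0.39062368, -0.14057605],
       [-0.55776751, -0.57269138,  0.60076617, -0.93253139],
       [-0.01566911, -0.71642259, -0.69749061,  1.31710182],
       [ 0.        ,  0.        ,  0.        ,  1.        ]])}
```

View pics/scene0.png

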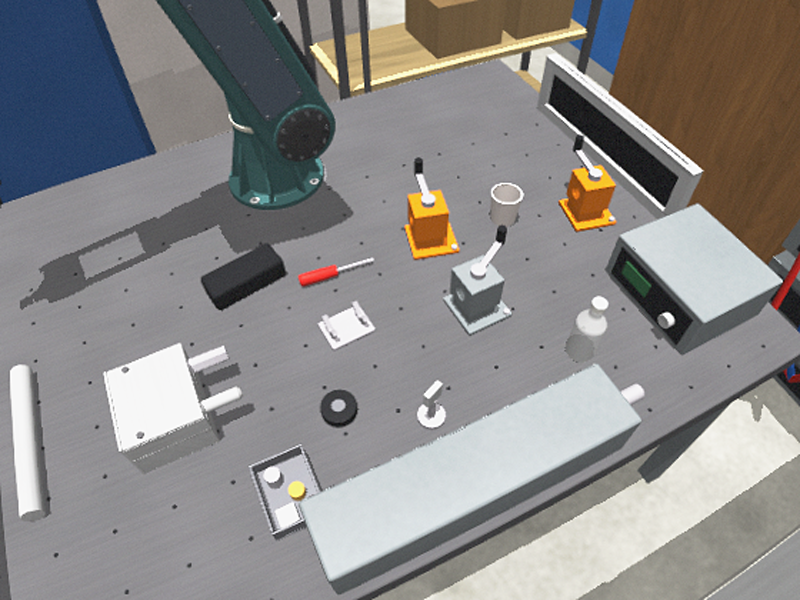

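View pics/side0.png

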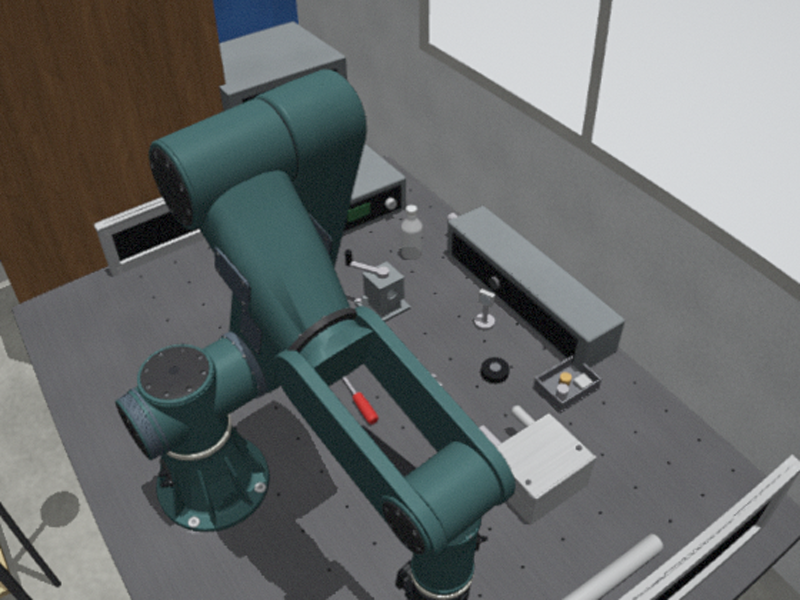

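The scene view (800x600) shows the rack at (160,395) with two protrusions: hexagonal near (210,360), round near (222,398). The V-rest is at (347,325), the grey collet at (478,290) with its lever knob at (501,235), and the mirror at (432,405). I'll enlarge these.

Run:
```python
import cv2,numpy as np
im=cv2.imread("pics/scene0raw.png")
def crop(x,y,w,h,s): return cv2.resize(im[y:y+h,x:x+w],None,fx=s,fy=s,interpolation=cv2.INTER_CUBIC)
cv2.imwrite("pics/A.png",crop(66,235,112,86,7))
B=np.zeros((600,800,3),np.uint8); B[:350,:399]=crop(215,205,57,50,7); B[:595,400:799]=crop(305,152,57,85,7)
m=crop(285,262,35,35,7); B[354:354+245,:245]=m
cv2.imwrite("pics/B.png",B)
```

```text
(no output)
```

View pics/A.png

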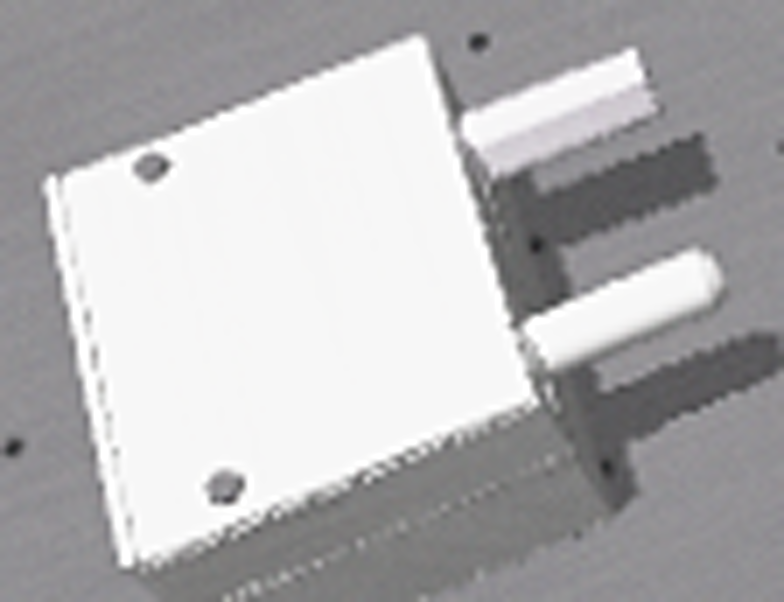

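View pics/B.png

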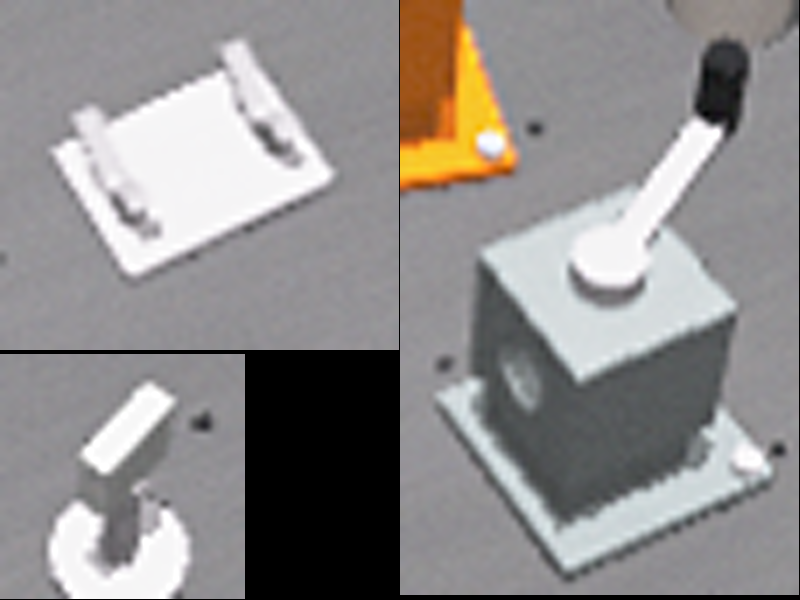

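Crop A shows the rack roof corners (425,36), (540,402), (47,180), (130,567). The hex bar is in the upper bay, and the round nose ends near (712,275) in the lower bay. Crop B shows the V-rest base corners, the collet's cube top and foot corners, the lever hub (608,258) and knob top (728,50), and the mirror foot centre (118,552).

```bash
cat > h.py <<'E'
import numpy as np, cv2
from scipy.optimize import least_squares
from scipy.spatial.transform import Rotation as R
def proj(ci,P):
    T=np.linalg.inv(ci['pose']); Q=np.atleast_2d(P)@T[:3,:3].T+T[:3,3]
    s=Q[:,:2]/Q[:,2:]; s=s*(1+ci['k1']*(s**2).sum(1,keepdims=True))
    return s*[ci['fx'],ci['fy']]+[ci['cx'],ci['cy']]
def back(ci,uv,z):
    d=(np.array(uv,float)-[ci['cx'],ci['cy']])/[ci['fx'],ci['fy']]; s=d.copy()
    for _ in range(30): s=d/(1+ci['k1']*(s@s))
    v=ci['pose'][:3,:3]@np.r_[s,1]; o=ci['pose'][:3,3]
    return o+v*(z-o[2])/v[2]
def place(p,L):
    c,s=np.cos(p[2]),np.sin(p[2]); L=np.asarray(L,float)
    return np.c_[p[0]+c*L[:,0]-s*L[:,1],p[1]+s*L[:,0]+c*L[:,1],L[:,2]]
def fit(ci,L,uv,p0):
    r=least_squares(lambda p:(proj(ci,place(p,L))-uv).ravel(),p0)
    return r.x,r.fun.reshape(-1,2)
E
python3 - <<'E'
from h import *; from bench import robot
np.set_printoptions(precision=4,suppress=True)
ci=robot.camera_info("scene")
A=lambda *p:np.array(p)/7+[66,235]-0.43
V=lambda *p:np.array(p)/7+[215,205]-0.43
C=lambda *p:(np.array(p)-[400,0])/7+[305,152]-0.43
M=lambda *p:(np.array(p)-[0,354])/7+[285,262]-0.43
p,r=fit(ci,[[-.078,0,.098],[.078,0,.098],[-.078,-.136,.098],[.078,-.136,.098]],A([425,36],[540,402],[47,180],[130,567]),[.6,-.4,0])
print("rack",p,r)
print("tip pred",place(p,[[.045,.066,.07],[.045,0,.07]]),"meas tip",back(ci,A([712,275])[0],.07), "pred px",(proj(ci,place(p,[[.045,.066,.07]]))-[66,235]+.43)*7)
for s in (0,np.pi):
  q,r=fit(ci,[[-.035,-.045,.008],[.035,-.045,.008],[.035,.045,.008],[-.035,.045,.008]],V([52,148],[130,275],[336,175],[238,72]),[.6,-.15,0]); print("vrest",q,abs(r).max()) if s==0 else None
# collet: front face (bore) is on image left; 
c,r=fit(ci,[[-.035,0,.11],[.035,0,.11],[.035,.07,.11],[.0,0,.075]],C([483,258],[580,380],[737,307],[521,378]),[.6,.1,0]); print("collet",c,r)
hub=back(ci,C([608,255])[0],.121); print("hub",hub,"pred",place(c,[[0,.035,.121]]))
k=back(ci,C([728,50])[0],.153); l=np.array(k-place(c,[[0,.035,.153]])[0]); cc,ss=np.cos(c[2]),np.sin(c[2])
lx,ly=cc*l[0]+ss*l[1],-ss*l[0]+cc*l[1]; print("knob",k,np.hypot(lx,ly),"lever angle",np.arctan2(ly,-lx))
print("mirror",back(ci,M([118,552])[0],.006),"top",back(ci,M([130,428])[0],.1))
E
```

```text
rack [ 0.5459 -0.3018  0.0184] [[ 0.2997 -0.1664]
 [-0.1722 -0.579 ]
 [ 0.3587  0.4132]
 [-0.4312  0.3448]]
tip pred [[ 0.5897 -0.235   0.07  ]
 [ 0.5909 -0.301   0.07  ]] meas tip [ 0.5869 -0.2388  0.07  ] pred px [[725.0306 277.1971]]
vrest [ 0.499  -0.0178  0.1054] 2.1578717541901824
collet [0.571  0.1892 0.0615] [[-0.7082 -0.4089]
 [ 0.2064  0.3328]
 [ 0.2986  0.2197]
 [ 0.1943 -0.2028]]
hub [0.5654 0.2252 0.121 ] pred [[0.5689 0.2242 0.121 ]]
knob [0.5195 0.3016 0.153 ] 0.09181214589490926 lever angle 1.0639902838153796
mirror [0.7352 0.0448 0.006 ] top [0.7375 0.045  0.1   ]
```

```bash
cat >> h.py <<'E'
def plan(robot,pos,yaw,n):
    """rows (tool cm, rad) to bring TCP to pos, tool down, tool y at world angle yaw"""
    s=robot.observe(); q=s['tcp_rot']; R0=R.from_quat([*q[1:],q[0]])
    c,sn=np.cos(yaw),np.sin(yaw); R1=R.from_matrix(np.array([[-sn,c,0],[c,sn,0],[0,0,-1]]))
    dv=(R0.inv()*R1).as_rotvec()/n; dp=(np.array(pos)-s['ee_pos'])/n*100
    print("from",s['ee_pos'].round(4),"rotvec/row",dv.round(4))
    for i in range(n): print((R0*R.from_rotvec(dv*i)).inv().apply(dp).round(2).tolist())
E
python3 - <<'E'
from h import *; from bench import robot
plan(robot,[.59,-.27,.30],.018,15)
E
```

```text
from [ 0.1413 -0.5825  0.2305] rotvec/row [-0.0001 -0.0001 -0.0901]
[3.4, -1.32, -0.46]
[3.5, -1.01, -0.46]
[3.58, -0.69, -0.46]
[3.63, -0.37, -0.46]
[3.65, -0.04, -0.46]
[3.63, 0.29, -0.46]
[3.59, 0.62, -0.46]
[3.52, 0.94, -0.46]
[3.42, 1.25, -0.46]
[3.3, 1.55, -0.46]
[3.15, 1.84, -0.46]
[2.97, 2.12, -0.46]
[2.76, 2.38, -0.46]
[2.54, 2.62, -0.46]
[2.29, 2.83, -0.46]
```

apply_moves --rows '[{"travel":[3.4,-1.32,-0.46],"delta_rot":[0,0,-0.09],"fingers":0},{"travel":[3.5,-1.01,-0.46],"delta_rot":[0,0,-0.09],"fingers":0},{"travel":[3.58,-0.69,-0.46],"delta_rot":[0,0,-0.09],"fingers":0},{"travel":[3.63,-0.37,-0.46],"delta_rot":[0,0,-0.09],"fingers":0},{"travel":[3.65,-0.04,-0.46],"delta_rot":[0,0,-0.09],"fingers":0}]'

```text
t: 0.6
ee_pos: [0.2918, -0.4776, 0.2541]
tcp_rot: [-0.0, 0.941, 0.339, 0.0]
contact_force: [0.4, -0.5, -0.1]
opening: 0.0854
gripper_force: 0.0
```

apply_moves --rows '[{"travel":[3.63,0.29,-0.46],"delta_rot":[0,0,-0.09],"fingers":0},{"travel":[3.59,0.62,-0.46],"delta_rot":[0,0,-0.09],"fingers":0},{"travel":[3.52,0.94,-0.46],"delta_rot":[0,0,-0.09],"fingers":0},{"travel":[3.42,1.25,-0.46],"delta_rot":[0,0,-0.09],"fingers":0},{"travel":[3.3,1.55,-0.46],"delta_rot":[0,0,-0.09],"fingers":0}]'

```text
t: 1.1
ee_pos: [0.4414, -0.3736, 0.2771]
tcp_rot: [-0.0, 0.841, 0.54, -0.0]
contact_force: [0.2, -0.3, -0.1]
opening: 0.0858
gripper_force: 0.0
```

apply_moves --rows '[{"travel":[3.15,1.84,-0.46],"delta_rot":[0,0,-0.09],"fingers":0},{"travel":[2.97,2.12,-0.46],"delta_rot":[0,0,-0.09],"fingers":0},{"travel":[2.76,2.38,-0.46],"delta_rot":[0,0,-0.09],"fingers":0},{"travel":[2.54,2.62,-0.46],"delta_rot":[0,0,-0.09],"fingers":0},{"travel":[2.29,2.83,-0.46],"delta_rot":[0,0,-0.09],"fingers":0}]'

```text
t: 1.6
ee_pos: [0.591, -0.2696, 0.3]
tcp_rot: [-0.0, 0.7, 0.714, -0.0]
contact_force: [0.4, -1.4, -0.1]
opening: 0.0852
gripper_force: 0.0
```

Run:
```python
from h import *; from bench import robot
s=robot.observe(); print(s['t'],s['ee_pos'],s['tcp_rot'],s['joint_positions'])
ci=robot.camera_info("wrist"); im=robot.snapshot("wrist"); print(ci)
cv2.imwrite("pics/w1raw.png",im[:,:,::-1]); cv2.imwrite("pics/w1.png",cv2.resize(im[:,:,::-1],(800,600),interpolation=cv2.INTER_CUBIC))
for n,P in dict(rackm=[.5459,-.3018,.098],tip=[.588,-.237,.07],vr=[.499,-.018,.04]).items(): print(n,proj(ci,P)*800/560)
```

```text
1.6 [ 0.59104535 -0.26957437  0.29997793] [-4.80136257e-04  6.99713431e-01  7.14423455e-01 -1.08212045e-04] [-5.34186005e-01  3.82802135e-01  1.30174711e+00  1.89563600e-05
  1.45802759e+00 -5.54991641e-01]
{'fx': 299.24961925628753, 'fy': 299.24961925628753, 'cx': 286.1668402552481, 'cy': 206.52353851119818, 'k1': -0.035112874444267785, 'pose': array([[ 9.99788002e-01,  1.97455525e-02,  5.83639018e-03,
         5.89416966e-01],
       [ 2.05799965e-02, -9.49455120e-01, -3.13227456e-01,
        -1.88494213e-01],
       [-6.43458635e-04,  3.13281165e-01, -9.49660201e-01,
         4.42568459e-01],
       [ 0.00000000e+00,  0.00000000e+00,  0.00000000e+00,
         1.00000000e+00]])}
rackm [[355.03615727 293.58688638]]
tip [[406.29298777 213.23909415]]
vr [[299.38788904 -70.98475912]]
```

View pics/w1.png

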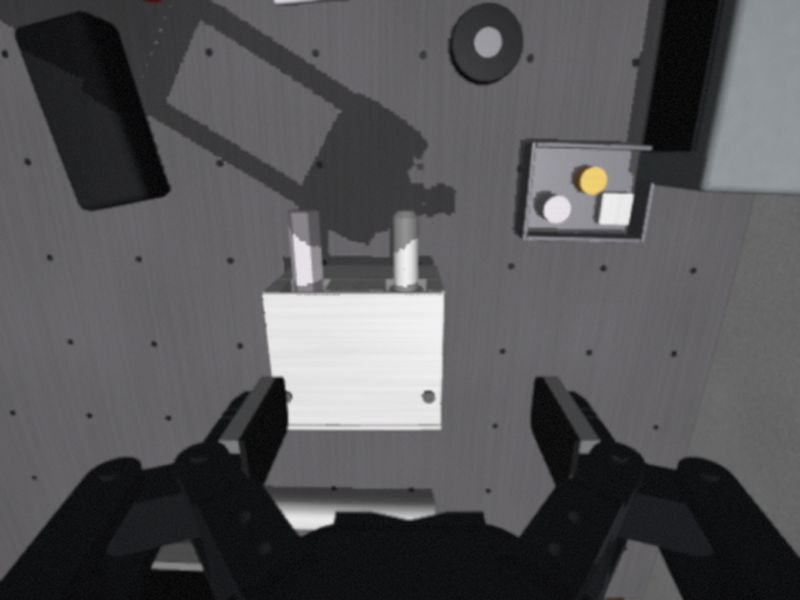

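The wrist view shows the nose tip at about (405,212). Its edges are at x≈393 and 417 by row 280, with the rack's front edge along row 293, from x=264 to 445.

Run:
```python
from h import *; from bench import robot
ci=robot.camera_info("wrist"); k=560/800
for n,uv,z in [("tip",(405,213),.076),("mid",(405.3,275),.08),("L",(264,293),.098),("Rr",(445,293),.098),("bl",(273,429),.098),("br",(441,429),.098)]: print(n,back(ci,np.array(uv)*k,z))
plan(robot,[.589,-.275,.054],.02,10)
```

```text
tip [ 0.5927466  -0.23239297  0.076     ]
mid [ 0.59437033 -0.28603165  0.08      ]
L [ 0.47447716 -0.30003512  0.098     ]
Rr [ 0.62841607 -0.29600117  0.098     ]
bl [ 0.47199797 -0.43640407  0.098     ]
br [ 0.63208931 -0.43198317  0.098     ]
from [ 0.5959 -0.2662  0.3007] rotvec/row [ 0.0004 -0.0002  0.0008]
[-0.09, -0.08, 2.47]
[-0.09, -0.08, 2.47]
[-0.09, -0.08, 2.47]
[-0.09, -0.08, 2.47]
[-0.09, -0.08, 2.47]
[-0.09, -0.08, 2.47]
[-0.09, -0.08, 2.47]
[-0.09, -0.07, 2.47]
[-0.09, -0.07, 2.47]
[-0.09, -0.07, 2.47]
```

apply_moves --rows '[{"travel":[-0.25,-0.14,3.0],"delta_rot":[0,0,0.005],"fingers":0},{"travel":[-0.25,-0.14,3.0],"delta_rot":[0,0,0],"fingers":0},{"travel":[-0.25,-0.14,3.0],"delta_rot":[0,0,0],"fingers":0},{"travel":[-0.25,-0.14,3.0],"delta_rot":[0,0,0],"fingers":0},{"travel":[-0.2,-0.14,3.0],"delta_rot":[0,0,0],"fingers":0}]'

```text
t: 2.15
ee_pos: [0.5828, -0.2829, 0.1487]
tcp_rot: [-0.0, 0.703, 0.711, -0.0]
contact_force: [-0.1, 0.2, -0.6]
opening: 0.0852
gripper_force: 0.0
```

Run:
```python
from h import *; from bench import robot
robot.snapshot("wrist"); robot.snapshot("wrist")
ci=robot.camera_info("wrist"); im=robot.snapshot("wrist"); print(ci['pose'][:3,3],ci['pose'][:3,:3]-0)
cv2.imwrite("pics/w2raw.png",im[:,:,::-1]); cv2.imwrite("pics/w2.png",cv2.resize(im[60:260,160:420,::-1],(780,600),interpolation=cv2.INTER_CUBIC))
np.save("w2.npy",ci,allow_pickle=True)
plan(robot,[.589,-.278,.05],.02,5)
```

```text
[ 0.57992351 -0.20072041  0.28844971] [[ 0.9999066   0.01302337 -0.00414518]
 [ 0.01110586 -0.9510165  -0.30894058]
 [-0.00796558  0.30886569 -0.95107231]]
from [ 0.5813 -0.2819  0.1481] rotvec/row [-0.001  -0.0006 -0.0017]
[0.07, 0.16, 1.96]
[0.07, 0.16, 1.96]
[0.07, 0.16, 1.96]
[0.07, 0.16, 1.96]
[0.07, 0.16, 1.96]
```

View pics/w2.png

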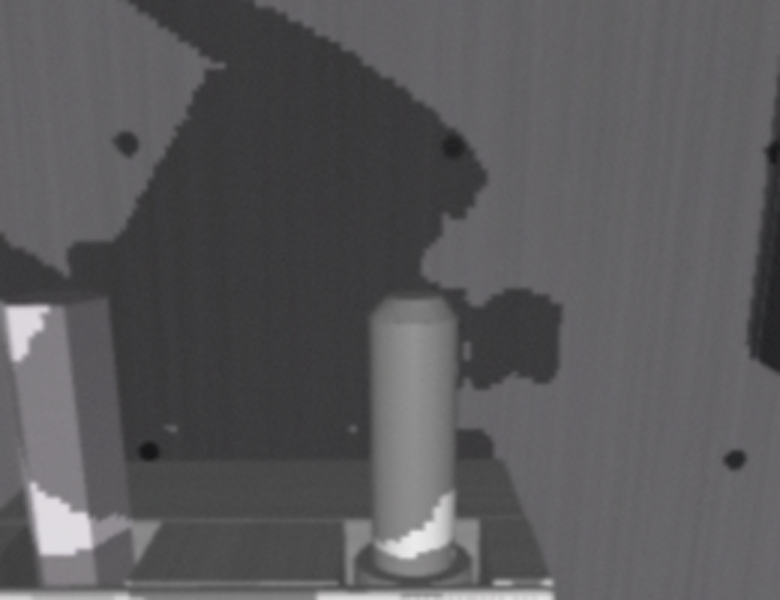

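The close view shows the nose edges at crop x≈372 and 457 (axis about 414 at row 420) and the tip at row ~295. The rack's front edge is at about row 590.

Run:
```python
from h import *; from bench import robot
ci=np.load("w2.npy",allow_pickle=True).item()
c=lambda u,v:np.array([u/3+160-.33,v/3+60-.33])
for n,uv,z in [("mid420",(414.5,420),.081),("a520",(414,520),.081),("b340",(414.5,340),.081),("tip",(413,296),.0755),("wL",(372,420),.072),("wR",(457,420),.072)]: print(n,back(ci,c(*uv),z))
for i in range(5):
    robot.snapshot("wrist"); s=robot.observe(); print(s['t'],s['ee_pos'].round(4),s['tcp_rot'].round(4),robot.camera_info("wrist")['pose'][:3,3].round(4),s['joint_positions'].round(4))
```

```text
mid420 [ 0.58740213 -0.2627796   0.081     ]
a520 [ 0.58788363 -0.28888146  0.081     ]
b340 [ 0.58695239 -0.24320504  0.081     ]
tip [ 0.58654165 -0.23374069  0.0755    ]
wL [ 0.57703478 -0.26561653  0.072     ]
wR [ 0.5984141  -0.26532663  0.072     ]
2.35 [ 0.5829 -0.2827  0.15  ] [-9.000e-04  7.030e-01  7.112e-01 -1.000e-04] [ 0.5821 -0.2017  0.2927] [-5.5820e-01  5.0300e-01  1.4875e+00  2.0000e-04  1.1528e+00 -5.6980e-01]
2.4 [ 0.5839 -0.2833  0.1513] [5.000e-04 7.029e-01 7.113e-01 2.000e-04] [ 0.5828 -0.202   0.2939] [-5.5810e-01  5.0180e-01  1.4860e+00  2.0000e-04  1.1527e+00 -5.6990e-01]
2.45 [ 0.5844 -0.2835  0.1521] [1.300e-03 7.029e-01 7.113e-01 4.000e-04] [ 0.5831 -0.2021  0.2945] [-5.5800e-01  5.0100e-01  1.4854e+00  2.0000e-04  1.1525e+00 -5.6990e-01]
2.5 [ 0.5846 -0.2836  0.1523] [1.600e-03 7.029e-01 7.113e-01 4.000e-04] [ 0.5832 -0.2021  0.2948] [-5.5790e-01  5.0070e-01  1.4853e+00  1.0000e-04  1.1523e+00 -5.7000e-01]
2.55 [ 0.5846 -0.2835  0.1523] [1.600e-03 7.028e-01 7.114e-01 4.000e-04] [ 0.5831 -0.2021  0.2948] [-5.5780e-01  5.0060e-01  1.4855e+00  1.0000e-04  1.1521e+00 -5.7000e-01]
```

apply_moves --rows '[{"travel":[0.1,0.1,2.5],"delta_rot":[0,0,-0.003],"fingers":0},{"travel":[0.1,0.1,2.5],"delta_rot":[0,0,-0.003],"fingers":0},{"travel":[0.1,0.1,2.5],"delta_rot":[0,0,0],"fingers":0},{"travel":[0.1,0.1,1.8],"delta_rot":[0,0,0],"fingers":0},{"travel":[0.1,0,0.8],"delta_rot":[0,0,0],"fingers":0}]'

```text
t: 3.05
ee_pos: [0.5872, -0.2776, 0.0487]
tcp_rot: [-0.0, 0.701, 0.713, -0.0]
contact_force: [-1.4, -0.4, -0.5]
opening: 0.0855
gripper_force: 0.0
```

apply_moves --rows '[{"travel":[0,0,0],"delta_rot":[0,0,0],"fingers":100},{"travel":[0,0,0],"delta_rot":[0,0,0],"fingers":130},{"travel":[0,0,0],"delta_rot":[0,0,0],"fingers":160},{"travel":[0,0,0],"delta_rot":[0,0,0],"fingers":255},{"travel":[0,0,0],"delta_rot":[0,0,0],"fingers":255}]' --squeeze 40

```text
t: 3.55
ee_pos: [0.5879, -0.2782, 0.0503]
tcp_rot: [0.001, 0.701, 0.713, 0.0]
contact_force: [0.1, 0.4, 3.7]
opening: 0.0205
gripper_force: 38.9
```

apply_moves --rows '[{"travel":[0,0,0],"delta_rot":[0,0,0],"fingers":255},{"travel":[0,0,0],"delta_rot":[0,0,0],"fingers":255},{"travel":[0,0,0],"delta_rot":[0,0,0],"fingers":255},{"travel":[0,0,0],"delta_rot":[0,0,0],"fingers":255},{"travel":[0,0,0],"delta_rot":[0,0,0],"fingers":255}]' --squeeze 100

```text
t: 4.05
ee_pos: [0.5879, -0.2781, 0.0504]
tcp_rot: [0.001, 0.701, 0.713, 0.0]
contact_force: [-0.8, 1.3, 6.2]
opening: 0.0195
gripper_force: 97.5
```

apply_moves --rows '[{"travel":[0,0,-0.15],"delta_rot":[0,0,0],"fingers":255},{"travel":[0.5,0,-0.1],"delta_rot":[0,0,0],"fingers":255},{"travel":[1.5,0,0],"delta_rot":[0,0,0],"fingers":255},{"travel":[2,0,0],"delta_rot":[0,0,0],"fingers":255},{"travel":[2,0,0],"delta_rot":[0,0,0],"fingers":255}]'

```text
t: 4.55
ee_pos: [0.5855, -0.2155, 0.0514]
tcp_rot: [-0.001, 0.701, 0.713, -0.0]
contact_force: [0.4, -0.5, -1.4]
opening: 0.0195
gripper_force: 97.7
```

apply_moves --rows '[{"travel":[2,0,0],"delta_rot":[0,0,0],"fingers":255},{"travel":[2,0,0],"delta_rot":[0,0,0],"fingers":255},{"travel":[2,0,0],"delta_rot":[0,0,0],"fingers":255},{"travel":[1.5,0,0],"delta_rot":[0,0,0],"fingers":255},{"travel":[0.5,0,0],"delta_rot":[0,0,0],"fingers":255}]'

```text
t: 5.05
ee_pos: [0.5841, -0.1352, 0.0516]
tcp_rot: [-0.001, 0.7, 0.714, -0.0]
contact_force: [0.2, -0.1, -3.4]
opening: 0.0191
gripper_force: 97.7
```

Run:
```python
from h import *; from bench import robot
s=robot.observe(); print(s)
im=robot.snapshot("scene"); cv2.imwrite("pics/s2raw.png",im[:,:,::-1])
ci=robot.camera_info("scene")
V=lambda *p:np.array(p)/7+[215,205]-0.43
L=np.array([[-.035,-.045,.008],[.035,-.045,.008],[.035,.045,.008],[-.035,.045,.008]]);uv=V([52,148],[130,275],[336,175],[238,72])
q,r=fit(ci,L[:3],uv[:3],[.5,0,0]); print(q,r,(proj(ci,place(q,L))-[215,205]+.43)*7)
```

```text
{'t': 5.05, 'joint_positions': array([-3.42924191e-01,  5.65152722e-01,  1.67954637e+00,  6.70772459e-04,
        8.98370362e-01, -3.63225821e-01]), 'qvel': array([ 0.04972888, -0.00802471,  0.01155265, -0.01483841, -0.01837017,
        0.05731188]), 'tau': array([ 1.53893363e-01, -5.94825447e+01, -2.05700594e+01, -2.74767569e-02,
       -8.60510976e-02,  6.76281983e-02]), 'ee_pos': array([ 0.58407463, -0.13516504,  0.0516225 ]), 'tcp_rot': array([-7.80327812e-04,  7.00041885e-01,  7.14101355e-01, -7.12781212e-05]), 'contact_force': array([ 0.24891733, -0.1445213 , -3.42548914]), 'torque': array([ 0.21375365,  0.02462125, -0.06412708]), 'gripper_force': 97.73337006568909, 'opening': 0.019087255407460944}
[ 0.49772672 -0.01580119  0.0882815 ] [[-0.06764117 -0.07389099]
 [ 0.03521068  0.05498115]
 [ 0.03050197  0.01156354]] [[ 51.52651184 147.48276304]
 [130.24647475 275.38486803]
 [336.21351379 175.08094479]
 [252.33114537  53.53714459]]
```

apply_moves --rows '[{"travel":[0,0,-0.8],"delta_rot":[0,0,0],"fingers":255},{"travel":[0.2,-0.4,-1.7],"delta_rot":[0,0,0],"fingers":255},{"travel":[0.3,-1,-2],"delta_rot":[0,0,0],"fingers":255},{"travel":[0.4,-1.3,-2],"delta_rot":[0,0,-0.01],"fingers":255},{"travel":[0.4,-1.5,-2],"delta_rot":[0,0,-0.02],"fingers":255}]'

```text
t: 5.6
ee_pos: [0.5425, -0.1267, 0.139]
tcp_rot: [0.001, 0.69, 0.724, 0.0]
contact_force: [0.4, -0.0, -2.5]
opening: 0.0195
gripper_force: 97.8
```

apply_moves --rows '[{"travel":[0.4,-1.6,-2],"delta_rot":[0,0,-0.02],"fingers":255},{"travel":[0.4,-1.5,-2],"delta_rot":[0,0,-0.01],"fingers":255},{"travel":[0.3,-1.3,-1.7],"delta_rot":[0,0,-0.01],"fingers":255},{"travel":[0.1,-0.6,-0.8],"delta_rot":[0,0,0],"fingers":255},{"travel":[0,-0.2,0],"delta_rot":[0,0,0],"fingers":255}]'

```text
t: 6.1
ee_pos: [0.4902, -0.1181, 0.2039]
tcp_rot: [0.002, 0.676, 0.737, 0.001]
contact_force: [0.5, -0.4, -2.3]
opening: 0.0195
gripper_force: 97.8
```

Run:
```python
from h import *; from bench import robot
for i in range(6): robot.snapshot("side")
ci=robot.camera_info("wrist"); s=robot.observe(); im=robot.snapshot("wrist"); np.save("w3.npy",ci,allow_pickle=True)
print(s['t'],s['ee_pos'],s['tcp_rot'],s['contact_force'],s['opening']); print(ci['pose'])
cv2.imwrite("pics/w3raw.png",im[:,:,::-1]); cv2.imwrite("pics/w3.png",cv2.resize(im[:,:,::-1],(800,600),interpolation=cv2.INTER_CUBIC))
print(proj(ci,place([.4977,-.0158,.088],[[-.035,-.045,.008],[.035,-.045,.008],[.035,.045,.008],[-.035,.045,.008],[-.027,-.027,.039],[.027,-.027,.039],[.027,.037,.039],[-.027,.037,.039]]))*800/560)
```

```text
6.4 [ 0.48987106 -0.11727562  0.20100949] [-6.41914738e-04  6.75377375e-01  7.37472007e-01 -1.66016852e-04] [-0.1520983  -1.26322042 -2.36518637] 0.019148584700026963
[[ 9.96162200e-01  8.33908569e-02  2.65863980e-02  4.82861644e-01]
 [ 8.75221192e-02 -9.46041991e-01 -3.12000689e-01 -3.65043929e-02]
 [-8.66155878e-04  3.13130191e-01 -9.49709815e-01  3.43605182e-01]
 [ 0.00000000e+00  0.00000000e+00  0.00000000e+00  1.00000000e+00]]
[[385.18556918 189.70194671]
 [476.51385209 189.75615427]
 [482.19620214  59.91281283]
 [383.13620599  59.74935076]
 [394.0079643  166.35791258]
 [472.85299283 166.42686345]
 [477.02641424  63.40300243]
 [392.99678091  63.24864455]]
```

View pics/w3.png

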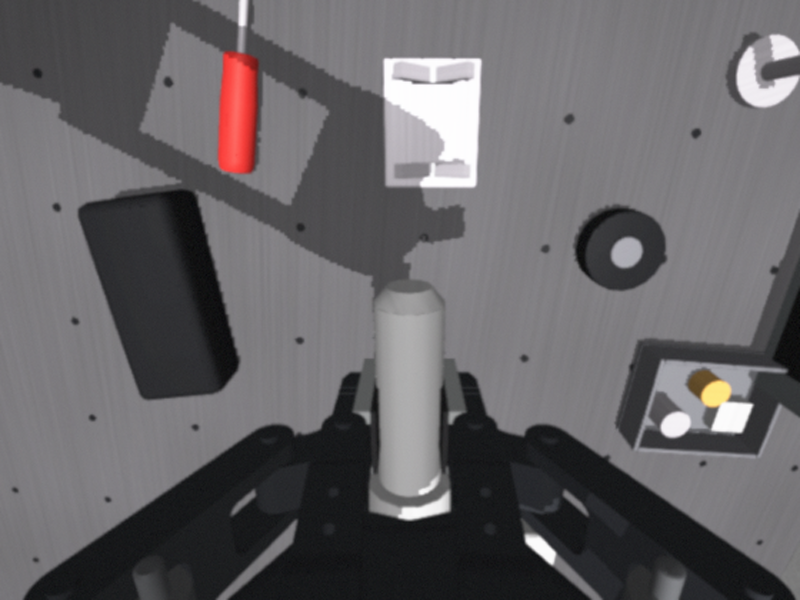

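The wrist view shows the V-rest base corners at (384,187), (477,187), (481,59), (384,59), within about 2 px of prediction. The barrel is held straight, tip at (410,283), shoulder near row 490.

Run:
```python
from h import *; from bench import robot
ci=np.load("w3.npy",allow_pickle=True).item(); k=.7
p=np.array([.48987,-.11728,.2206]); t=np.array([-np.sin(.088),np.cos(.088),0])
print("tip pred",proj(ci,[p+.0435*t+[0,0,.006], p+.0435*t+[0,0,-.011], p-.0265*t+[0,0,.011], p-.0265*t+[0,0,.016]])/k)
sc=robot.camera_info("scene")
for n,uv in dict(drv0=(300,280),drv1=(373,261)).items(): print(n,back(sc,np.array(uv)*k,.012))
q,r=fit(ci,[[-.035,-.045,.008],[.035,-.045,.008],[.035,.045,.008],[-.035,.045,.008]],np.array([[384.5,187],[477,187],[481,59],[384,59]])*k,[.5,0,0]);print(q,r)
plan(robot,[.4902,.0700,.07],.088,10)
```

```text
tip pred [[408.80018011 291.7333267 ]
 [408.84656664 275.75012556]
 [408.86582216 498.18156029]
 [408.85417271 510.00417785]]
drv0 [ 0.35401785 -0.0587209   0.012     ]
drv1 [0.37309933 0.09649139 0.012     ]
[ 0.49748431 -0.01464718  0.08868111] [[ 0.38664395  0.82198863]
 [-0.36539963  0.81577177]
 [ 0.74918058 -0.65958438]
 [-0.76656258 -0.72195025]]
from [ 0.4898 -0.1172  0.201 ] rotvec/row [-0.0001 -0.0001 -0.    ]
[1.86, 0.17, 1.31]
[1.86, 0.17, 1.31]
[1.86, 0.17, 1.31]
[1.86, 0.17, 1.31]
[1.86, 0.17, 1.31]
[1.86, 0.17, 1.31]
[1.86, 0.17, 1.31]
[1.86, 0.17, 1.31]
[1.86, 0.17, 1.31]
[1.86, 0.17, 1.31]
```

apply_moves --rows '[{"travel":[0.8,0.1,0],"delta_rot":[0,0,0],"fingers":255},{"travel":[2.1,0.2,0.7],"delta_rot":[0,0,0],"fingers":255},{"travel":[2.3,0.2,1.2],"delta_rot":[0,0,0],"fingers":255},{"travel":[2.3,0.2,1.6],"delta_rot":[0,0,0],"fingers":255},{"travel":[2.3,0.2,1.7],"delta_rot":[0,0,0],"fingers":255}]'

```text
t: 6.95
ee_pos: [0.4904, -0.0175, 0.1494]
tcp_rot: [0.0, 0.675, 0.737, 0.0]
contact_force: [-0.6, 0.3, -3.1]
opening: 0.0193
gripper_force: 97.8
```

apply_moves --rows '[{"travel":[2.3,0.2,1.7],"delta_rot":[0,0,0],"fingers":255},{"travel":[2.3,0.2,1.7],"delta_rot":[0,0,0],"fingers":255},{"travel":[2.2,0.2,1.7],"delta_rot":[0,0,0],"fingers":255},{"travel":[1.4,0.2,1.7],"delta_rot":[0,0,0],"fingers":255},{"travel":[0.6,0,1],"delta_rot":[0,0,0],"fingers":255}]'

```text
t: 7.45
ee_pos: [0.4898, 0.0713, 0.0705]
tcp_rot: [-0.001, 0.675, 0.738, -0.0]
contact_force: [-0.4, -0.6, -2.7]
opening: 0.0193
gripper_force: 97.9
```

apply_moves --rows '[{"travel":[0,0,0],"delta_rot":[0,0,0],"fingers":255},{"travel":[0,0,0],"delta_rot":[0,0,0],"fingers":255},{"travel":[0,0,0],"delta_rot":[0,0,0],"fingers":255},{"travel":[0,0,0],"delta_rot":[0,0,0],"fingers":255},{"travel":[0,0,0],"delta_rot":[0,0,0],"fingers":255}]'

```text
t: 7.95
ee_pos: [0.4909, 0.069, 0.0724]
tcp_rot: [0.0, 0.676, 0.737, 0.0]
contact_force: [-0.4, 0.1, -3.2]
opening: 0.0191
gripper_force: 97.9
```

Run:
```python
from h import *; from bench import robot
s=robot.observe(); print(s['t'],s['ee_pos'],s['tcp_rot'],s['contact_force'],s['torque'])
im=robot.snapshot("scene"); cv2.imwrite("pics/s3raw.png",im[:,:,::-1]); 
cv2.imwrite("pics/s3.png",cv2.resize(im[130:270,190:376,::-1],None,fx=4.28,fy=4.28,interpolation=cv2.INTER_CUBIC))
plan(robot,[.4902,.0700,.0204],.088,5)
```

```text
7.95 [0.49090122 0.06903323 0.07242547] [4.21930506e-04 6.75624655e-01 7.37245525e-01 4.28308420e-04] [-0.41150777  0.08073738 -3.18026861] [ 0.24849985 -0.024719    0.01435614]
from [0.4908 0.0691 0.0723] rotvec/row [ 0.0002  0.     -0.0001]
[0.02, -0.01, 1.04]
[0.02, -0.01, 1.04]
[0.02, -0.01, 1.04]
[0.02, -0.01, 1.04]
[0.02, -0.01, 1.04]
```

View pics/s3.png

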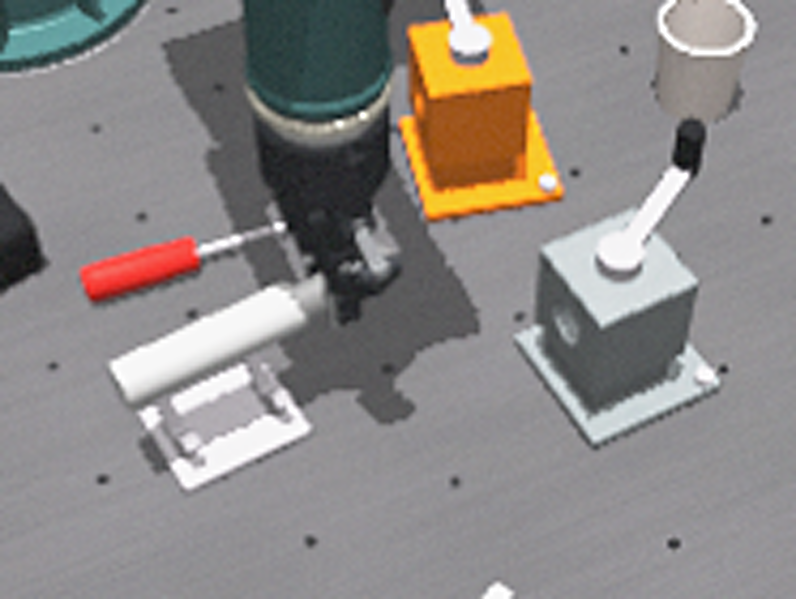

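The barrel hangs level over the V-rest, tail near (122,383) and shoulder near (300,310) in the crop. I'll lower it.

apply_moves --rows '[{"travel":[0,0,1.2],"delta_rot":[0,0,0],"fingers":255},{"travel":[0,0,1.2],"delta_rot":[0,0,0],"fingers":255},{"travel":[0,0,1.0],"delta_rot":[0,0,0],"fingers":255},{"travel":[0,0,0.6],"delta_rot":[0,0,0],"fingers":255},{"travel":[0,0,0.3],"delta_rot":[0,0,0],"fingers":255}]'

```text
t: 8.5
ee_pos: [0.4896, 0.0695, 0.0276]
tcp_rot: [-0.001, 0.675, 0.738, -0.001]
contact_force: [0.3, 0.4, -2.9]
opening: 0.0195
gripper_force: 97.9
```

apply_moves --rows '[{"travel":[0,0,0.2],"delta_rot":[0,0,0],"fingers":255},{"travel":[0,0,0.2],"delta_rot":[0,0,0],"fingers":255},{"travel":[0,0,0.1],"delta_rot":[0,0,0],"fingers":255},{"travel":[0,0,0],"delta_rot":[0,0,0],"fingers":255},{"travel":[0,0,0],"delta_rot":[0,0,0],"fingers":255}]'

```text
t: 9.0
ee_pos: [0.4906, 0.0695, 0.0241]
tcp_rot: [0.0, 0.675, 0.738, 0.0]
contact_force: [-0.8, 0.4, -2.7]
opening: 0.0196
gripper_force: 97.9
```

Run:
```python
from h import *; from bench import robot
s=robot.observe(); print(s['t'],s['ee_pos'],s['tcp_rot'],s['contact_force'],s['torque'])
```

```text
9.0 [0.49056423 0.06951385 0.02405407] [1.24995029e-04 6.75322418e-01 7.37522597e-01 1.88915044e-04] [-0.76704005  0.42710023 -2.69335287] [ 0.14760184  0.02728538 -0.02335802]
```

apply_moves --rows '[{"travel":[0,0,0.1],"delta_rot":[0,0,0],"fingers":255},{"travel":[0,0,0.1],"delta_rot":[0,0,0],"fingers":255},{"travel":[0,0,0.05],"delta_rot":[0,0,0],"fingers":255},{"travel":[0,0,0],"delta_rot":[0,0,0],"fingers":255},{"travel":[0,0,0],"delta_rot":[0,0,0],"fingers":255}]'

```text
t: 9.5
ee_pos: [0.4904, 0.0695, 0.0214]
tcp_rot: [-0.0, 0.675, 0.738, 0.0]
contact_force: [-0.8, 0.4, 0.6]
opening: 0.019
gripper_force: 97.9
```

Run:
```python
from h import *; from bench import robot
s=robot.observe(); print(s['t'],s['ee_pos'],s['tcp_rot'],s['contact_force'],s['torque'])
```

```text
9.5 [0.4903882  0.06950981 0.02144018] [-1.75835122e-05  6.75322301e-01  7.37522738e-01  3.58694466e-05] [-0.83930208  0.40176554  0.58145593] [ 0.00762473  0.14621924 -0.04806343]
```

apply_moves --rows '[{"travel":[0,0,0.05],"delta_rot":[0,0,0],"fingers":255},{"travel":[0,0,0],"delta_rot":[0,0,0],"fingers":255},{"travel":[0,0,0],"delta_rot":[0,0,0],"fingers":180},{"travel":[0,0,0],"delta_rot":[0,0,0],"fingers":150},{"travel":[0,0,0],"delta_rot":[0,0,0],"fingers":110}]' --squeeze 30

```text
t: 10.0
ee_pos: [0.4907, 0.0695, 0.0208]
tcp_rot: [0.0, 0.675, 0.738, 0.0]
contact_force: [0.2, -0.7, 0.3]
opening: 0.0482
gripper_force: 0.0
```

apply_moves --rows '[{"travel":[0,0,0],"delta_rot":[0,0,0],"fingers":80},{"travel":[0,0,0],"delta_rot":[0,0,0],"fingers":80},{"travel":[0,0,-1],"delta_rot":[0,0,0],"fingers":80},{"travel":[0,0,-2.5],"delta_rot":[0,0,0],"fingers":80},{"travel":[0,0,-3],"delta_rot":[0,0,0],"fingers":40}]'

```text
t: 10.5
ee_pos: [0.4894, 0.0695, 0.0863]
tcp_rot: [-0.001, 0.675, 0.738, -0.001]
contact_force: [0.5, 0.7, -0.0]
opening: 0.0712
gripper_force: 0.0
```

apply_moves --rows '[{"travel":[-0.5,0,-3],"delta_rot":[0,0,0],"fingers":0},{"travel":[-2,0,-2],"delta_rot":[0,0,0],"fingers":0},{"travel":[-2.5,0,-2],"delta_rot":[0,0,0],"fingers":0},{"travel":[-2.5,0,-1],"delta_rot":[0,0,0],"fingers":0},{"travel":[-1.2,0,0],"delta_rot":[0,0,0],"fingers":0}]'

```text
t: 11.0
ee_pos: [0.4996, -0.0189, 0.1681]
tcp_rot: [0.002, 0.676, 0.737, 0.001]
contact_force: [-0.6, 0.7, 0.3]
opening: 0.0855
gripper_force: 0.0
```

Run:
```python
from h import *; from bench import robot
for i in range(6): robot.snapshot("side")
ci=robot.camera_info("wrist"); s=robot.observe(); im=robot.snapshot("wrist"); np.save("w4.npy",ci,allow_pickle=True)
print(s['t'],s['ee_pos'],s['tcp_rot'],s['contact_force'],s['opening'])
cv2.imwrite("pics/w4raw.png",im[:,:,::-1]); cv2.imwrite("pics/w4.png",cv2.resize(im[:,:,::-1],(800,600),interpolation=cv2.INTER_CUBIC))
b=[.4975,-.0150,.0885]
print(proj(ci,place(b,[[-.011,.125,.04],[.011,.125,.04],[0,.13,.049],[-.016,.06,.04],[.016,.06,.04],[0,0,.056],[0,-.06,.056]]))*800/560)
```

```text
11.3 [ 0.49706701 -0.01613655  0.16496531] [-1.09401406e-03  6.75151239e-01  7.37678426e-01 -3.84825066e-04] [-0.09832543 -0.31128243  0.5896883 ] 0.08515686047012694
[[390.63903129  71.95974085]
 [429.42517229  71.94150801]
 [410.05309007  58.85248838]
 [383.7693491  188.91596274]
 [436.17607571 188.91189884]
 [409.93792022 290.49340752]
 [409.88406919 376.84580053]]
```

View pics/w4.png

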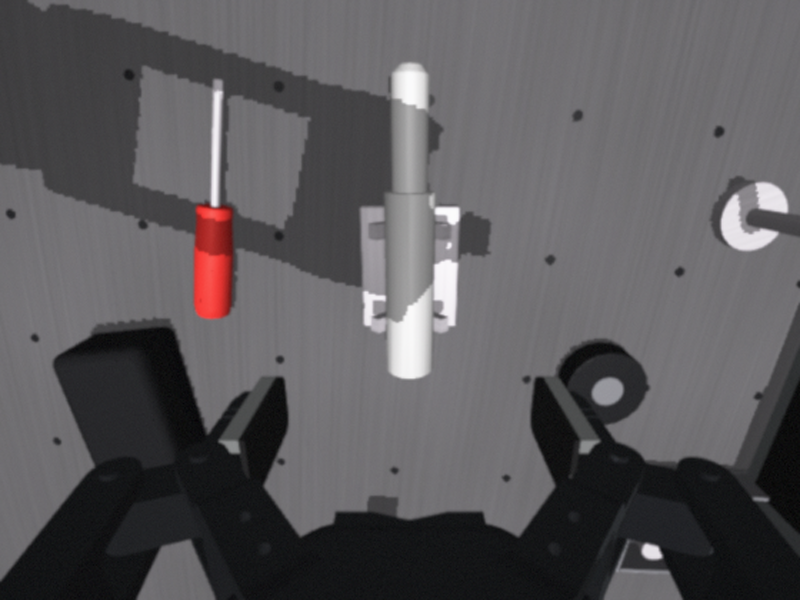

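The barrel now lies in the V's, released. Its tip is at (410,63), shoulder at row 192 and tail at row 377, all close to prediction. I'll regrip the thick part between the plates.

apply_moves --rows '[{"travel":[0.2,0,3.5],"delta_rot":[0,0,0],"fingers":0},{"travel":[0.2,0,4],"delta_rot":[0,0,0],"fingers":0},{"travel":[0.2,0,4],"delta_rot":[0,0,0],"fingers":0},{"travel":[0.2,0,2],"delta_rot":[0,0,0],"fingers":0},{"travel":[0,0,1],"delta_rot":[0,0,0],"fingers":0}]'

```text
t: 11.85
ee_pos: [0.4953, -0.008, 0.0184]
tcp_rot: [-0.002, 0.675, 0.738, -0.001]
contact_force: [-0.6, -0.5, 0.7]
opening: 0.085
gripper_force: 0.0
```

apply_moves --rows '[{"travel":[0,0,0],"delta_rot":[0,0,0],"fingers":0},{"travel":[0,0,0],"delta_rot":[0,0,0],"fingers":80},{"travel":[0,0,0],"delta_rot":[0,0,0],"fingers":110},{"travel":[0,0,0],"delta_rot":[0,0,0],"fingers":130},{"travel":[0,0,0],"delta_rot":[0,0,0],"fingers":140}]' --squeeze 30

```text
t: 12.35
ee_pos: [0.498, -0.0093, 0.0217]
tcp_rot: [0.001, 0.675, 0.737, 0.001]
contact_force: [0.4, -0.1, -0.1]
opening: 0.0382
gripper_force: 0.0
```

apply_moves --rows '[{"travel":[0,0,0],"delta_rot":[0,0,0],"fingers":255},{"travel":[0,0,0],"delta_rot":[0,0,0],"fingers":255},{"travel":[0,0,0],"delta_rot":[0,0,0],"fingers":255},{"travel":[0,0,0],"delta_rot":[0,0,0],"fingers":255},{"travel":[0,0,0],"delta_rot":[0,0,0],"fingers":255}]'

```text
t: 12.85
ee_pos: [0.4964, -0.0093, 0.0215]
tcp_rot: [-0.0, 0.675, 0.738, -0.0]
contact_force: [-3.7, -0.8, 7.6]
opening: 0.031
gripper_force: 29.2
```

Run:
```python
from h import *; from bench import robot
s=robot.observe(); print(s['t'],s['ee_pos'],s['tcp_rot'],s['contact_force'],s['torque'],s['opening'])
```

```text
12.85 [ 0.49641596 -0.00929013  0.0214761 ] [-4.23826759e-04  6.75270627e-01  7.37569798e-01 -4.40780395e-04] [-3.71486846 -0.8124288   7.59709531] [-0.16406131  0.56810726 -0.03469093] 0.03096223454939434
```

apply_moves --rows '[{"travel":[0,0,0],"delta_rot":[0,0,0],"fingers":255},{"travel":[0,0,0],"delta_rot":[0,0,0],"fingers":255},{"travel":[0,0,-0.5],"delta_rot":[0,0,0],"fingers":255},{"travel":[0,0,-1.2],"delta_rot":[0,0,0],"fingers":255},{"travel":[0,0,-1.8],"delta_rot":[0,0,0],"fingers":255}]' --squeeze 80

```text
t: 13.35
ee_pos: [0.4966, -0.0091, 0.0561]
tcp_rot: [-0.001, 0.675, 0.737, -0.0]
contact_force: [0.2, 0.3, -2.2]
opening: 0.0299
gripper_force: 79.2
```

apply_moves --rows '[{"travel":[0.2,0.7,-1.5],"delta_rot":[0,0,0.005],"fingers":255},{"travel":[0.4,1.7,-1],"delta_rot":[0,0,0.005],"fingers":255},{"travel":[0.4,2.2,-0.5],"delta_rot":[0,0,0.005],"fingers":255},{"travel":[0.4,2.2,0],"delta_rot":[0,0,0.005],"fingers":255},{"travel":[0.4,1.9,0],"delta_rot":[0,0,0.007],"fingers":255}]'

```text
t: 13.85
ee_pos: [0.5842, 0.0157, 0.0871]
tcp_rot: [0.001, 0.685, 0.728, 0.001]
contact_force: [-0.3, -0.2, -2.2]
opening: 0.0301
gripper_force: 79.3
```

Run:
```python
from h import *; from bench import robot
for i in range(8): robot.snapshot("side")
ci=robot.camera_info("wrist"); s=robot.observe(); im=robot.snapshot("wrist"); np.save("w5.npy",ci,allow_pickle=True)
im2=robot.snapshot("side")
print(s['t'],s['ee_pos'],s['tcp_rot'],s['contact_force'],s['torque'],s['opening'])
cv2.imwrite("pics/w5raw.png",im[:,:,::-1]); cv2.imwrite("pics/side5raw.png",im2[:,:,::-1])
c=[.571,.1892,.0615]; G=place(c,[[-.035,0,.11],[.035,0,.11],[.035,.07,.11],[-.035,.07,.11],[-.05,-.015,.008],[.05,-.015,.008],[0,0,.075],[0,.035,.121]])
print(proj(ci,G)*10/7); sc=robot.camera_info("side"); print(proj(sc,G)); 
B=np.zeros((600,800,3),np.uint8); w=cv2.resize(im[0:240,80:480,::-1],None,fx=2,fy=2,interpolation=cv2.INTER_CUBIC); B[:480,:800]=w
cv2.imwrite("pics/w5.png",B[:480])
```

```text
14.25 [0.5813395  0.0152743  0.08574303] [-5.90507138e-04  6.85270225e-01  7.28288519e-01 -4.49992052e-04] [ 0.28254633  0.10017302 -2.71387121] [-0.04644676 -0.02574404 -0.03862866] 0.030255923211555596
[[ 245.31260254 -294.19598661]
 [ 574.1202463  -294.8076135 ]
 [ 566.49198594 -567.08823467]
 [ 252.07188557 -567.45264605]
 [ 296.5775857   -28.46147045]
 [ 522.51939472  -28.78032587]
 [ 409.57937211 -182.01453556]
 [ 409.53737329 -541.33390125]]
[[266.51460104 201.51944576]
 [283.28914461 192.72642856]
 [270.82567104 182.08097331]
 [254.2294235  190.50306602]
 [266.57084255 227.71610611]
 [289.65673493 215.016021  ]
 [275.19912165 204.75929219]
 [268.6140049  189.15873105]]
```

View pics/w5.png

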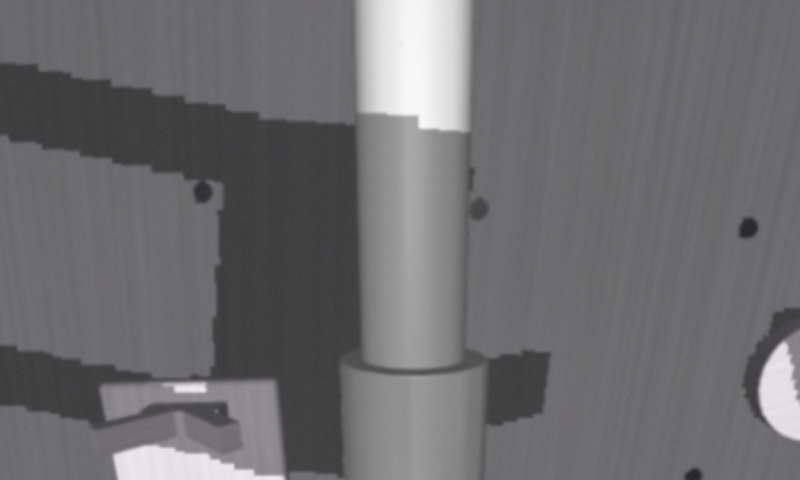

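The view shows only the barrel held straight (nose centred at crop x≈413) and no collet. That was my tenth picture, so from here I'll work numerically and refine the collet pose by subpixel corners in the saved scene image.

Run:
```python
from h import *; from bench import robot
np.set_printoptions(precision=4,suppress=True)
ci=robot.camera_info("scene"); sd=robot.camera_info("side")
g=cv2.cvtColor(cv2.imread("pics/scene0raw.png"),cv2.COLOR_BGR2GRAY)
C=lambda *p:(np.array(p)-[400,0])/7+[305,152]-0.43
top=C([483,258],[580,380],[737,307]); foot=C([437,398],[568,578],[773,478]); bore=C([521,378])
sub=lambda g,p,w:cv2.cornerSubPix(g,p.astype(np.float32).reshape(-1,1,2).copy(),(w,w),(-1,-1),(3,50,.01)).reshape(-1,2).astype(float)
ts,fs=sub(g,top,3),sub(g,foot,3); print("moved",(ts-top),(fs-foot))
LT=[[-.035,0,.11],[.035,0,.11],[.035,.07,.11]]
def LF(h): return [[-.05,-.015,h],[.05,-.015,h],[.05,.085,h]]
for T,F in ((top,foot),(ts,fs)):
  for nm,usefoot in (("top+bore",0),("all",1)):
    def f(p):
        e=[proj(ci,place(p,LT))-T, proj(ci,place(p,[[0,0,.075]]))-bore]
        if usefoot: e.append(proj(ci,place(p,LF(p[3])))-F)
        return np.vstack(e).ravel()
    r=least_squares(f,[.571,.189,.06,.01]); print(nm,r.x,abs(r.fun).max(),np.sqrt((r.fun**2).mean()))
# side view: bore = dark ellipse on front face; print small patch around prediction
gs=cv2.cvtColor(cv2.imread("pics/side0raw.png"),cv2.COLOR_BGR2GRAY); p=proj(sd,place([.571,.189,.0615],[[0,0,.075]]))[0]; print(p)
u,v=p.round().astype(int); print(gs[v-10:v+11,u-12:u+13])
u,v=bore[0].round().astype(int); print("scene bore",bore); print(g[v-8:v+9,u-8:u+9])
```

```text
moved [[-0.6449 -0.4653]
 [-0.037   0.2699]
 [-0.1318  0.179 ]] [[-0.3116 -0.9981]
 [-0.0687 -0.7732]
 [-0.0512 -1.1358]]
top+bore [0.571  0.1892 0.0615 0.01  ] 0.7081825675319919 0.36028155238153553
all [0.5725 0.1917 0.0539 0.0154] 2.2232329172563823 1.0241013833236257
top+bore [0.5708 0.1888 0.0599 0.01  ] 0.24681285154116495 0.1460722998115662
all [0.5723 0.1911 0.0566 0.0199] 2.1052795472830894 0.9548052734491782
[275.2319 204.7925]
[[151 152 154 146 138 139 146 154 153 152 156 152 150 154 154 149 128  95
   72  80  93 104 101 103 103]
 [153 153 153 153 152 153 153 151 154 153 151 153 152 147 127  92  66  63
   68  77  99 104 101 102 104]
 [153 155 152 152 152 153 152 152 153 152 153 148 125  92  63  56  55  63
   61  78  97 103 105  98 103]
 [151 153 150 153 153 152 154 155 149 145 124  86  72  64  57  64  63  63
   66  78  97 101 107 105 102]
 [139 151 155 153 152 152 151 149 128  96  73  59  61  61  63  62  60  61
   59  79  98 103 103 104 103]
 [ 98 135 151 153 153 147 129  96  73  66  62  63  62  60  62  62  63  62
   63  78 100 106 103 104 105]
 [ 65 103 139 148 130  95  7
[... 2088 characters left out ...]
 81  81  81  92 157 134 123 132 109  90  84  81  77 121 219]
 [192 201 156  99  81  79 131 174 147 133 129  92  84  83  84  80 146]
 [212 227 169  99  79  81  95 177 144 127 131  96  84  80  86  81  84]
 [216 184 141  91  79  82  78 138 163 133 123  93  84  82  83  88  90]
 [217 153 126  94  76  80  82  97 141 156 122  91  82  83  83  83  84]
 [217 151 118  89  68  79  80  80  97 123  98  84  83  84  83  84  84]
 [214 197 142  86  72  76  86  82  80  88  78  85  83  83  88  91  87]
 [208 218 152  95  79  76  78  81  83  82  81  82  85  84  85  89  91]
 [198 215 197 137 100  77  75  79  85  83  84  83  82  86  85  86  83]
 [137 204 218 201 142  96  77  78  79  84  85  80  84  82  86  84  86]]
```

apply_moves --rows '[{"travel":[0,0,0.7],"delta_rot":[0,0,0],"fingers":255},{"travel":[0,0,1],"delta_rot":[0,0,0],"fingers":255},{"travel":[0.5,0,0.8],"delta_rot":[0,0,0],"fingers":255},{"travel":[1,0,0.4],"delta_rot":[0,0,0],"fingers":255},{"travel":[0.8,0,0],"delta_rot":[0,0,0],"fingers":255}]'

```text
t: 14.85
ee_pos: [0.5803, 0.0394, 0.0556]
tcp_rot: [-0.001, 0.685, 0.728, -0.001]
contact_force: [0.0, -0.2, -2.6]
opening: 0.0299
gripper_force: 79.5
```

apply_moves --rows '[{"travel":[0.4,0,0],"delta_rot":[0,0,0],"fingers":255},{"travel":[0,0,0],"delta_rot":[0,0,0],"fingers":255},{"travel":[0,0,0],"delta_rot":[0,0,0],"fingers":255},{"travel":[0,0,0],"delta_rot":[0,0,0],"fingers":255},{"travel":[0,0,0],"delta_rot":[0,0,0],"fingers":255}]'

```text
t: 15.35
ee_pos: [0.5813, 0.0421, 0.0571]
tcp_rot: [0.0, 0.685, 0.728, 0.0]
contact_force: [-0.3, 0.3, -2.5]
opening: 0.0301
gripper_force: 79.5
```

Run:
```python
from h import *; from bench import robot
np.set_printoptions(precision=4,suppress=True,linewidth=200)
s=robot.observe(); print(s['t'],s['ee_pos'],s['tcp_rot'],s['contact_force'],s['torque'])
im=robot.snapshot("scene"); im2=robot.snapshot("side"); cv2.imwrite("pics/s6raw.png",im[:,:,::-1]); cv2.imwrite("pics/d6raw.png",im2[:,:,::-1])
q=s['tcp_rot']; Rm=R.from_quat([*q[1:],q[0]]).as_matrix(); t=Rm[:,0]; p=s['ee_pos']-Rm[:,2]*.0185
c=[.5708,.1888,.06]; m=place(c,[[0,0,.075]])[0]; d=p+.1228*t-m
print("tip-mouth lateral,axial,z", d@Rm[:,1], d@t, d[2])
g=im.mean(2); ci=robot.camera_info("scene")
for n,ci,g in (("scene",ci,im.mean(2)),("side",robot.camera_info("side"),im2.mean(2))):
    P=proj(ci,[p+.1228*t,p+.06*t,p+.05*t,m]); print(n,P)
    u,v=P[0].round().astype(int); print(u,v); print(g[v-9:v+10,u-12:u+13].astype(int))
```

```text
15.35 [0.5813 0.0421 0.0571] [0.0002 0.6853 0.7282 0.0002] [-0.3154  0.3041 -2.4603] [0.0223 0.0246 0.006 ]
tip-mouth lateral,axial,z 0.0015271316561788807 -0.0242710370348092 0.0005533361264318387
scene [[314.4083 209.2171]
 [293.7407 218.7643]
 [290.377  220.3172]
 [321.8583 205.3589]]
314 209
[[151 149 147 152 147 149 151 153 149 152 154 154 157 104  79  81  82  84  73  82  84  81  78  97 189]
 [150 152 149 148 149 152 153 152 156 151 153 149 148 102  82  83  82  88  87  87  88  84  81  71 133]
 [151 150 151 150 151 153 150 154 156 143 147 153 143  98  83  84  83 103  99  93 104  91  88  77  83]
 [148 152 152 154 152 154 151 153 120  87 112 147 143  96  80  80  81 106 109 108 115 101  84  87  73]
 [152 151 153 154 153 150 152 153  98  81 127 151 141  99  78  79  82 108 147 126 118 122  95  81  80]
 [153 149 148 147 148 151 151 151 135 137 148 154 146 111  87  81  83  89 156 134 126 130 115  86  83]
 [149 149 149 150 148 150 147 149 150 148 148 144 193 201 154 100  75  78 132 176 148 136 130  97  81]
 [148 149 147 151 148 148 146 161 227 234 217 197 215 225 172  98  83  79  91 177 
[... 2510 characters left out ...]
  57  62  57  55  60  79 128 161 179 191 200 198 170 128 111 102  97 104 104  83]
 [ 62  61  60  60  63  61  58  59  60  55  61  93 129 160 172 158 143 137 131 128 115 100 101 104  70]
 [ 59  65  61  58  60  61  57  61  60  56  57  63  89 120 128 124 129 133 133 130 127 113 102  88  57]
 [ 60  60  59  61  54  54  50  56  54  55  49  56  65  86 102 110 119 128 132 135 133 131 113  85  56]
 [ 56  65  59  58  59  56  60  56  54  60  62  79  95 109  99  99 109 122 129 133 135 135 127 110  83]
 [ 57  57  58  53  56  57  51  54  65  81  98 136 146 143 120  88  94 107 121 125 133 130 115  86  69]
 [ 55  55  57  54  57  57  55  82  98 134 146 147 144 108  70  71  78  92  95  98 121 113  89  71  73]]
```

apply_moves --rows '[{"travel":[0.5,-0.1,0.05],"delta_rot":[0,0,0],"fingers":255},{"travel":[0.8,0,0],"delta_rot":[0,0,0],"fingers":255},{"travel":[0.4,0,0],"delta_rot":[0,0,0],"fingers":255},{"travel":[0,0,0],"delta_rot":[0,0,0],"fingers":255},{"travel":[0,0,0],"delta_rot":[0,0,0],"fingers":255}]'

```text
t: 15.95
ee_pos: [0.579, 0.0596, 0.0563]
tcp_rot: [-0.0, 0.685, 0.729, -0.0]
contact_force: [0.2, -0.6, -2.2]
opening: 0.03
gripper_force: 79.5
```

```bash
cat >> h.py <<'E'
def rel(robot,c=(.5708,.1888,.06),L=.1228):
    s=robot.observe(); q=s['tcp_rot']; Rm=R.from_quat([*q[1:],q[0]]).as_matrix(); p=s['ee_pos']-Rm[:,2]*.0185
    m=place(c,[[0,0,.075]])[0]; d=p+L*Rm[:,0]-m
    print("t",s['t'],"pos",s['ee_pos'].round(4),"lat,ax,z",(d@Rm[:,1]).round(4),(d@Rm[:,0]).round(4),d[2].round(4),"F",s['contact_force'].round(1),"M",s['torque'].round(2),"q",s['tcp_rot'].round(4),"open",round(s['opening'],4))
E
python3 - <<'E'
from h import *; from bench import robot
rel(robot)
for i in range(5): robot.snapshot("side")
rel(robot)
E
```

```text
t 15.95 pos [0.579  0.0596 0.0563] lat,ax,z 0.0002 -0.0067 -0.0002 F [ 0.2 -0.6 -2.2] M [ 0.03 -0.    0.  ] q [-0.      0.6849  0.7286 -0.    ] open 0.03
t 16.2 pos [0.5791 0.0591 0.0563] lat,ax,z 0.0004 -0.0072 -0.0002 F [ 0.8  0.6 -3.8] M [-0.03  0.05 -0.01] q [-0.      0.6853  0.7283  0.    ] open 0.0295
```

Well aligned. I'll feed in gently and watch the forces.

apply_moves --rows '[{"travel":[0.4,0,0],"delta_rot":[0,0,0],"fingers":255},{"travel":[0.4,0,0],"delta_rot":[0,0,0],"fingers":255},{"travel":[0.4,0,0],"delta_rot":[0,0,0],"fingers":255},{"travel":[0.4,0,0],"delta_rot":[0,0,0],"fingers":255},{"travel":[0.2,0,0],"delta_rot":[0,0,0],"fingers":255}]'

```text
t: 16.7
ee_pos: [0.5775, 0.0777, 0.0562]
tcp_rot: [-0.0, 0.685, 0.729, -0.0]
contact_force: [-0.6, 0.1, -2.5]
opening: 0.0302
gripper_force: 79.4
```

Run:
```python
from h import *; from bench import robot
rel(robot)
for i in range(3): robot.snapshot("side")
rel(robot)
```

```text
t 16.7 pos [0.5775 0.0777 0.0562] lat,ax,z -0.0002 0.0115 -0.0003 F [-0.6  0.1 -2.5] M [-0.02  0.05  0.03] q [-3.000e-04  6.850e-01  7.286e-01 -3.000e-04] open 0.0302
t 16.85 pos [0.5776 0.0777 0.0563] lat,ax,z -0.0001 0.0114 -0.0002 F [-1.2  1.  -3.1] M [0.09 0.18 0.06] q [-3.000e-04  6.850e-01  7.285e-01 -1.000e-04] open 0.0297
```

apply_moves --rows '[{"travel":[0.4,0,0],"delta_rot":[0,0,0],"fingers":255},{"travel":[0.4,0,0],"delta_rot":[0,0,0],"fingers":255},{"travel":[0.4,0,0],"delta_rot":[0,0,0],"fingers":255},{"travel":[0.4,0,0],"delta_rot":[0,0,0],"fingers":255},{"travel":[0.2,0,0],"delta_rot":[0,0,0],"fingers":255}]'

```text
t: 17.35
ee_pos: [0.5765, 0.0956, 0.0563]
tcp_rot: [-0.0, 0.685, 0.728, -0.0]
contact_force: [-1.3, -2.4, -1.3]
opening: 0.0298
gripper_force: 79.4
```

apply_moves --rows '[{"travel":[0.4,0,0],"delta_rot":[0,0,0],"fingers":255},{"travel":[0.4,0,0],"delta_rot":[0,0,0],"fingers":255},{"travel":[0.4,0,0],"delta_rot":[0,0,0],"fingers":255},{"travel":[0.4,0,0],"delta_rot":[0,0,0],"fingers":255},{"travel":[0.2,0,0],"delta_rot":[0,0,0],"fingers":255}]'

```text
t: 17.85
ee_pos: [0.5755, 0.1136, 0.0563]
tcp_rot: [-0.0, 0.685, 0.728, -0.0]
contact_force: [-2.5, -2.3, -1.6]
opening: 0.0301
gripper_force: 79.4
```

Run:
```python
from h import *; from bench import robot
rel(robot)
for i in range(3): robot.snapshot("side")
rel(robot)
```

```text
t 17.85 pos [0.5755 0.1136 0.0563] lat,ax,z 0.0001 0.0474 -0.0002 F [-2.5 -2.3 -1.6] M [-0.19  0.4   0.15] q [-2.000e-04  6.851e-01  7.284e-01 -1.000e-04] open 0.0301
t 18.0 pos [0.5755 0.1137 0.0563] lat,ax,z 0.0001 0.0476 -0.0001 F [-2.6  0.7 -1.6] M [0.26 0.52 0.23] q [-4.000e-04  6.852e-01  7.284e-01  1.000e-04] open 0.0299
```

apply_moves --rows '[{"travel":[0.3,-0.03,0],"delta_rot":[0,0,0],"fingers":255},{"travel":[0.3,0,0],"delta_rot":[0,0,0],"fingers":255},{"travel":[0.2,0,0],"delta_rot":[0,0,0],"fingers":255},{"travel":[0.1,0,0],"delta_rot":[0,0,0],"fingers":255},{"travel":[0.1,0,0],"delta_rot":[0,0,0],"fingers":255}]'

```text
t: 18.5
ee_pos: [0.5749, 0.1232, 0.0563]
tcp_rot: [0.0, 0.685, 0.728, 0.0]
contact_force: [-1.8, -1.4, -1.1]
opening: 0.0299
gripper_force: 79.4
```

apply_moves --rows '[{"travel":[0.1,0,0],"delta_rot":[0,0,0],"fingers":255},{"travel":[0.1,0,0],"delta_rot":[0,0,0],"fingers":255},{"travel":[0.05,0,0],"delta_rot":[0,0,0],"fingers":255},{"travel":[0,0,0],"delta_rot":[0,0,0],"fingers":255},{"travel":[0,0,0],"delta_rot":[0,0,0],"fingers":255}]'

```text
t: 19.0
ee_pos: [0.5747, 0.1257, 0.0564]
tcp_rot: [-0.0, 0.685, 0.728, 0.0]
contact_force: [-2.2, -0.5, -3.3]
opening: 0.03
gripper_force: 79.4
```

Run:
```python
from h import *; from bench import robot
rel(robot)
```

```text
t 19.0 pos [0.5747 0.1257 0.0564] lat,ax,z 0.0 0.0596 -0.0001 F [-2.2 -0.5 -3.3] M [-0.12  0.35  0.19] q [-1.000e-04  6.853e-01  7.283e-01  1.000e-04] open 0.03
```

No stop felt yet, so I keep creeping.

apply_moves --rows '[{"travel":[0.1,0,0],"delta_rot":[0,0,0],"fingers":255},{"travel":[0.1,0,0],"delta_rot":[0,0,0],"fingers":255},{"travel":[0.05,0,0],"delta_rot":[0,0,0],"fingers":255},{"travel":[0,0,0],"delta_rot":[0,0,0],"fingers":255},{"travel":[0,0,0],"delta_rot":[0,0,0],"fingers":255}]'

```text
t: 19.5
ee_pos: [0.5745, 0.1282, 0.0563]
tcp_rot: [-0.0, 0.685, 0.728, 0.0]
contact_force: [-2.3, -1.1, -2.1]
opening: 0.0304
gripper_force: 79.4
```

Run:
```python
from h import *; from bench import robot
rel(robot)
```

```text
t 19.5 pos [0.5745 0.1282 0.0563] lat,ax,z 0.0 0.0621 -0.0001 F [-2.3 -1.1 -2.1] M [-0.12  0.32  0.11] q [-1.000e-04  6.852e-01  7.283e-01  1.000e-04] open 0.0304
```

apply_moves --rows '[{"travel":[0.1,0,0],"delta_rot":[0,0,0],"fingers":255},{"travel":[0.1,0,0],"delta_rot":[0,0,0],"fingers":255},{"travel":[0.05,0,0],"delta_rot":[0,0,0],"fingers":255},{"travel":[0,0,0],"delta_rot":[0,0,0],"fingers":255},{"travel":[0,0,0],"delta_rot":[0,0,0],"fingers":255}]'

```text
t: 20.0
ee_pos: [0.5745, 0.1297, 0.0564]
tcp_rot: [0.0, 0.685, 0.728, -0.0]
contact_force: [-2.4, -5.8, -1.9]
opening: 0.03
gripper_force: 79.5
```

Run:
```python
from h import *; from bench import robot
rel(robot)
```

```text
t 20.0 pos [0.5745 0.1297 0.0564] lat,ax,z 0.0 0.0636 -0.0003 F [-2.4 -5.8 -1.9] M [-0.82  0.34  0.07] q [ 5.000e-04  6.851e-01  7.285e-01 -4.000e-04] open 0.03
```

apply_moves --rows '[{"travel":[0.05,0,0],"delta_rot":[0,0,0],"fingers":255},{"travel":[0.05,0,0],"delta_rot":[0,0,0],"fingers":255},{"travel":[0,0,0],"delta_rot":[0,0,0],"fingers":255},{"travel":[0,0,0],"delta_rot":[0,0,0],"fingers":255},{"travel":[0,0,0],"delta_rot":[0,0,0],"fingers":255}]'

```text
t: 20.5
ee_pos: [0.5744, 0.1298, 0.0563]
tcp_rot: [0.001, 0.685, 0.729, -0.001]
contact_force: [-1.6, -9.6, -1.6]
opening: 0.0298
gripper_force: 79.5
```

Run:
```python
from h import *; from bench import robot
rel(robot)
```

```text
t 20.5 pos [0.5744 0.1298 0.0563] lat,ax,z -0.0 0.0637 -0.0005 F [-1.6 -9.6 -1.6] M [-1.46  0.24  0.1 ] q [ 0.0009  0.685   0.7286 -0.001 ] open 0.0298
```

The nose is on the depth stop: force rises with no further travel. I'll release and lift off.

apply_moves --rows '[{"travel":[0,0,0],"delta_rot":[0,0,0],"fingers":255},{"travel":[0,0,0],"delta_rot":[0,0,0],"fingers":180},{"travel":[0,0,0],"delta_rot":[0,0,0],"fingers":140},{"travel":[0,0,0],"delta_rot":[0,0,0],"fingers":110},{"travel":[0,0,0],"delta_rot":[0,0,0],"fingers":60}]' --squeeze 20

```text
t: 21.0
ee_pos: [0.5755, 0.1321, 0.0569]
tcp_rot: [0.001, 0.685, 0.728, 0.001]
contact_force: [-0.2, -0.9, 0.0]
opening: 0.0614
gripper_force: 0.0
```

apply_moves --rows '[{"travel":[0,0,0],"delta_rot":[0,0,0],"fingers":30},{"travel":[0,0,0],"delta_rot":[0,0,0],"fingers":30},{"travel":[0,0,-1],"delta_rot":[0,0,0],"fingers":30},{"travel":[0,0,-2.5],"delta_rot":[0,0,0],"fingers":30},{"travel":[0,0,-3],"delta_rot":[0,0,0],"fingers":30}]'

```text
t: 21.5
ee_pos: [0.5734, 0.1316, 0.1217]
tcp_rot: [-0.001, 0.685, 0.728, -0.001]
contact_force: [0.3, -0.2, -0.4]
opening: 0.0756
gripper_force: 0.0
```

apply_moves --rows '[{"travel":[0,0,-3],"delta_rot":[0,0,0],"fingers":30},{"travel":[0,0,-3],"delta_rot":[0,0,0],"fingers":30},{"travel":[0,0,-2],"delta_rot":[0,0,0],"fingers":30},{"travel":[0,0,-1],"delta_rot":[0,0,0],"fingers":30},{"travel":[0,0,0],"delta_rot":[0,0,0],"fingers":60}]'

```text
t: 22.0
ee_pos: [0.5753, 0.1318, 0.2132]
tcp_rot: [0.001, 0.685, 0.728, 0.001]
contact_force: [0.3, -0.2, -0.1]
opening: 0.0656
gripper_force: 0.0
```

Run:
```python
from h import *; from bench import robot
np.set_printoptions(precision=4,suppress=True,linewidth=220)
for i in range(4): robot.snapshot("side")
ci=robot.camera_info("wrist"); im=robot.snapshot("wrist"); np.save("w7.npy",ci,allow_pickle=True); cv2.imwrite("pics/w7raw.png",im[:,:,::-1])
s=robot.observe(); print(s['t'],s['ee_pos'],s['tcp_rot'],s['opening'],s['joint_positions'])
sc=robot.camera_info("scene"); print("cup",back(sc,(352.9,157.6),0.0),back(sc,(353,143),.05))
k=np.array([.5195,.3005,.153]); print("knob px wrist",proj(ci,[k,[.5687,.2237,.121]]))
t=np.array([-.06,.998,0]); m=np.array([.5708,.1888,.075])
print("barrel shoulder/tail if seated lvl",proj(ci,[m-.010*t+[0,0,.016],m-.130*t+[0,0,.016],m-.130*t+[0,0,.010]]), "tilted",proj(ci,[m-.130*t+[0,0,.007]]))
g=im.mean(2).astype(int); u=int(proj(ci,[m-.07*t+[0,0,.016]])[0][0]); print(u); print([(v,g[v,u]) for v in range(0,420,6)])
# black knob search
P=proj(ci,[k])[0]; 
if 15<P[0]<545 and 15<P[1]<405:
    u,v=P.round().astype(int); print(u,v); print(g[max(0,v-14):v+15:2,u-24:u+25:2])
```

```text
22.25 [0.5733 0.1315 0.2099] [-0.0009  0.6852  0.7283 -0.001 ] 0.06557745093242175 [0.108  0.3632 1.5606 0.0001 1.2206 0.047 ]
cup [0.3945 0.408  0.    ] [0.3798 0.4102 0.05  ]
knob px wrist [[208.3717 -61.1331]
 [287.9065  91.967 ]]
barrel shoulder/tail if seated lvl [[287.6746 148.8596]
 [287.397  270.9789]
 [287.3883 267.9118]] tilted [[287.384  266.4206]]
287
[(0, np.int64(110)), (6, np.int64(109)), (12, np.int64(112)), (18, np.int64(111)), (24, np.int64(111)), (30, np.int64(110)), (36, np.int64(190)), (42, np.int64(195)), (48, np.int64(196)), (54, np.int64(197)), (60, np.int64(196)), (66, np.int64(168)), (72, np.int64(171)), (78, np.int64(168)), (84, np.int64(168)), (90, np.int64(170)), (96, np.int64(167)), (102, np.int64(165)), (108, np.int64(113)), (114, np.int64(112)), (120, np.int64(114)), (126, np.int64(116)), (132, np.int64(113)), (138, np.int64(153)), (144, np.int64(150)), (150, np.int64(146)), (156, np.int64(144)), (162, np.int64(144)), (168, np.int64(145)), (174, np.int64(144)), (180, np.int64(146)), (186, np.int64(146)), (192, np.int64(146)), (198, np.int64(144)), (204, np.int64(146)), (210, np.int64(154)), (216, np.int64(236)), (222, np.int64(236)), (228, np.int64(236)), (234, np.int64(237)), (240, np.int64(236)), (246, np.int64(234)), (252, np.int64(234)), (258, np.int64(234)), (264, np.int64(113)), (270, np.int64(113)), (276, np.int64(112)), (282, np.int64(110)), (288, np.int64(111)), (294, np.int64(110)), (300, np.int64(112)), (306, np.int64(109)), (312, np.int64(109)), (318, np.int64(110)), (324, np.int64(110)), (330, np.int64(110)), (336, np.int64(110)), (342, np.int64(111)), (348, np.int64(112)), (354, np.int64(111)), (360, np.int64(112)), (366, np.int64(16)), (372, np.int64(21)), (378, np.int64(20)), (384, np.int64(18)), (390, np.int64(22)), (396, np.int64(23)), (402, np.int64(18)), (408, np.int64(20)), (414, np.int64(17))]
```

Run:
```python
from h import *
np.set_printoptions(precision=3,suppress=True,linewidth=220)
ci=np.load("w7.npy",allow_pickle=True).item(); g=cv2.imread("pics/w7raw.png",0).astype(int)
for dy in (0,.0035):
    c=[.5708-.06*dy,.1888+dy,.06]
    print(dy,"front/back edge,hub front/back,tail lvl/tilt,shoulder",proj(ci,place(c,[[0,0,.11],[0,.07,.11],[0,.035,.121],[0,-.010,.091],[0,-.13,.091],[0,-.13,.083]])).tolist())
print(g[100:150:2,215:360:5]); print("tail",g[255:272,287], "fine front",g[126:146,287],g[28:40,287])
```

```text
0 front/back edge,hub front/back,tail lvl/tilt,shoulder [[287.75959443279993, 139.3142956703473], [287.9785469207189, 41.94126710322337], [287.9114321377998, 91.91319765781645], [287.6740328161603, 148.86194311854177], [287.3906579825711, 271.0017064523562], [287.3792505725388, 266.9369557603809]]
0.0035 front/back edge,hub front/back,tail lvl/tilt,shoulder [[287.7702751495486, 134.8158528194195], [287.9904992525592, 36.63097565149363], [287.92352346422723, 86.77874399754148], [287.68354354910076, 144.76769130166872], [287.3983462363757, 267.88453741048465], [287.38669244104216, 263.8813836280415]]
[[ 67  69  67  67  68  93 113 113 113 113 117 123 160 163 167 167 173 234 199 198 199 199 200 195 111 109 108 108 110]
 [ 67  67  67  67  69  93 113 114 114 113 115 114 156 163 166 165 165 204 198 198 198 200 199 193 112 109 106 110 109]
 [ 68  69  68  68  70  92 115 113 113 114 116 116 124 162 169 163 150 198 197 198 198 200 200 193 111 109 106 110 109]
 [ 67  68  67  67  70  88 112 112 114 113 114 113 112 134 152 140 125 199 198 200 199 200 201 191 111 108 107 110 110]
 [ 66  67  68  67 
[... 1999 characters left out ...]
 113]
 [ 68  67  67  67  66  68  68  67  68  68  68  81 117 146 156 143 113  89 110 112  80  69 102 111 111 110 109 111 113]
 [ 67  70  67  66  64  66  68  67  68  67  65  95 105 140 153 140 107  95 105 102  66  66  72 111 111 109 111 111 113]
 [ 68  66  67  65  67  65  67  67  66  67  66 105 119 115 117 114 110 123  70  95  66  65  84 112 111 108 108 111 114]
 [ 68  66  66  66  66  67  69  67  66  67  68 107 131 141 146 141 131 112  65  87  66  63  86 112 110 111 111 111 114]]
tail [233 234 233 234 233 232 219 154 115 112 113 113 111 113 114 112 112] fine front [115 112 113 111 111 111 113 114 125 145 153 154 153 154 153 152 153 154 150 133] [110 110 109 114 134 161 181 185 189 194 193 194]
```

Wrist data agree: the nose is seated, and the collet sits about 3.5 mm further in y than estimated, matching the contact. Next is the lever knob.

Run:
```python
from h import *; from bench import robot
plan(robot,[.5188,.3026,.205],.574,10)
```

```text
from [0.5733 0.1315 0.2099] rotvec/row [-0.0003 -0.0001 -0.0513]
[1.74, -0.44, 0.05]
[1.76, -0.35, 0.05]
[1.78, -0.26, 0.05]
[1.79, -0.17, 0.05]
[1.79, -0.08, 0.05]
[1.8, 0.02, 0.05]
[1.79, 0.11, 0.05]
[1.78, 0.2, 0.05]
[1.77, 0.29, 0.05]
[1.75, 0.38, 0.05]
```

apply_moves --rows '[{"travel":[1.74,-0.44,0.05],"delta_rot":[0,0,-0.051],"fingers":60},{"travel":[1.76,-0.35,0.05],"delta_rot":[0,0,-0.051],"fingers":60},{"travel":[1.78,-0.26,0.05],"delta_rot":[0,0,-0.051],"fingers":60},{"travel":[1.79,-0.17,0.05],"delta_rot":[0,0,-0.051],"fingers":60},{"travel":[1.79,-0.08,0.05],"delta_rot":[0,0,-0.051],"fingers":60}]'

```text
t: 22.75
ee_pos: [0.5462, 0.2176, 0.2076]
tcp_rot: [-0.001, 0.586, 0.81, -0.001]
contact_force: [-0.0, 0.0, 0.9]
opening: 0.0649
gripper_force: 0.0
```

apply_moves --rows '[{"travel":[1.8,0.02,0.05],"delta_rot":[0,0,-0.051],"fingers":60},{"travel":[1.79,0.11,0.05],"delta_rot":[0,0,-0.051],"fingers":60},{"travel":[1.78,0.2,0.05],"delta_rot":[0,0,-0.051],"fingers":60},{"travel":[1.77,0.29,0.05],"delta_rot":[0,0,-0.051],"fingers":60},{"travel":[1.75,0.38,0.05],"delta_rot":[0,0,-0.051],"fingers":60}]'

```text
t: 23.25
ee_pos: [0.5192, 0.3032, 0.2052]
tcp_rot: [-0.001, 0.478, 0.878, -0.001]
contact_force: [-0.1, 0.0, 0.2]
opening: 0.0651
gripper_force: 0.0
```

Run:
```python
from h import *; from bench import robot
np.set_printoptions(linewidth=220)
for i in range(6): robot.snapshot("side")
ci=robot.camera_info("wrist"); s=robot.observe(); im=robot.snapshot("wrist"); g=im.mean(2).astype(int); cv2.imwrite("pics/w8raw.png",im[:,:,::-1])
print(s['t'],s['ee_pos'],s['tcp_rot'])
P=proj(ci,[[.5188,.3026,.153],[.5188,.3026,.121]]); print(P)
u,v=P[0].round().astype(int); print(g[max(0,v-48):v+48:4,u-60:u+61:5])
plan(robot,[.5188,.3026,.128],.574,5)
```

```text
23.55 [0.52008475 0.30211711 0.20607929] [-3.27216361e-05  4.79638091e-01  8.77466359e-01 -2.97218331e-04]
[[284.71069529 227.13340458]
 [284.88736928 212.06619709]]
[[116 114 114 115 119 116 116 115 117 114 118  69  70  90 112 117 116 117 116 117 117 118 117 117 118]
 [115 114 115 116 117 116 116 117 117 115 118  77  67  96 118 117 116 116 116 119 117 116 116 119 115]
 [114 116 116 117 116 116 117 117 115 118 114  73  67  97 117 117 116 117 118 118 115 119 118 117 119]
 [113 117 117 116 117 117 119 119 115 116 109  66  67  83 118 116 117 116 120 117 117 116 120 117 119]
 [115 116 117 117 117 117 117 115 121  84 183 113  63  98 120 117 116 118 118 115 118 117 117 119 120]
 [117 118 120 117 118 118 119 117 118 129 246 112  56  53 105 118 117 118 117 117 116 119 118 117 118]
 [117 119 118 117 117 118 117 121 109 207 246  18  14  15 101  79 119 117 116 117 118 114 118 121 117]
 [118 119 117 120 121 119 117 119 129 187 154  14  15  15  48 187  92 114 117 115 118 118 119 115 117]
 [118 118 119 121 119 117 121 112 188 112  68  12  15  14  18 192 189 135 100 118 114 116 119 107 116]
 [120 1
[... 1003 characters left out ...]
13 135 113 114 114]
 [119 117 116 179 177 101  65  55  56 181 166 232 235 237  62  59  59  59  58  58  56 113 114 115 115]
 [120 116 120 125 174 164  53  56  77 190 190 231 234 236  60  58  57  58  57  57  58 107 113 115 114]
 [116 118 119 120 119  86  55  55 175 187 190 226 232 236  66  59  56  57  57  57  57  85 111 117 113]
 [115 119 119 119 116  56  55  84 186 188 184 229 232 235 183 116  59  58  59  58  58  65 113 115 115]
 [119 118 119 119  76  52  56 176 189 189 188 229 233 235 185 186 176  74  58  58  57  58 115 114 116]]
from [0.5202 0.302  0.2062] rotvec/row [-0.0001  0.     -0.0008]
[0.03, -0.02, 1.56]
[0.03, -0.02, 1.56]
[0.03, -0.02, 1.56]
[0.03, -0.02, 1.56]
[0.03, -0.02, 1.56]
```

The knob is centred under the gripper along the closing line but about 3–4 mm further out. I'll correct, descend, grip lightly and swing along the arc.

apply_moves --rows '[{"travel":[0.2,0,1.5],"delta_rot":[0,0,0],"fingers":60},{"travel":[0.15,0,2],"delta_rot":[0,0,0],"fingers":60},{"travel":[0,0,2],"delta_rot":[0,0,0],"fingers":60},{"travel":[0,0,1.5],"delta_rot":[0,0,0],"fingers":60},{"travel":[0,0,0.8],"delta_rot":[0,0,0],"fingers":60}]'

```text
t: 24.1
ee_pos: [0.5177, 0.3046, 0.127]
tcp_rot: [-0.001, 0.48, 0.877, -0.001]
contact_force: [-0.9, 0.5, -0.1]
opening: 0.0652
gripper_force: 0.0
```

apply_moves --rows '[{"travel":[0,0,0],"delta_rot":[0,0,0],"fingers":110},{"travel":[0,0,0],"delta_rot":[0,0,0],"fingers":140},{"travel":[0,0,0],"delta_rot":[0,0,0],"fingers":170},{"travel":[0,0,0],"delta_rot":[0,0,0],"fingers":255},{"travel":[0,0,0],"delta_rot":[0,0,0],"fingers":255}]' --squeeze 20

```text
t: 24.6
ee_pos: [0.5187, 0.3059, 0.1294]
tcp_rot: [0.001, 0.479, 0.878, 0.001]
contact_force: [0.0, -0.9, 3.3]
opening: 0.0174
gripper_force: 21.8
```

apply_moves --rows '[{"travel":[0,0,0],"delta_rot":[0,0,0],"fingers":255},{"travel":[0,-0.2,0],"delta_rot":[0,0,-0.022],"fingers":255},{"travel":[-0.02,-0.5,0],"delta_rot":[0,0,-0.055],"fingers":255},{"travel":[-0.02,-0.5,0],"delta_rot":[0,0,-0.055],"fingers":255},{"travel":[0,0,0],"delta_rot":[0,0,0],"fingers":255}]'

```text
t: 25.1
ee_pos: [0.5085, 0.2986, 0.1292]
tcp_rot: [0.0, 0.419, 0.908, 0.001]
contact_force: [-1.9, -0.1, 7.7]
opening: 0.0168
gripper_force: 22.2
```

Run:
```python
from h import *; from bench import robot
s=robot.observe(); print(s['t'],s['ee_pos'],s['tcp_rot'],s['contact_force'],s['torque'],s['opening'],s['joint_positions'])
d=s['ee_pos'][:2]-[.5676,.2273]; print(np.hypot(*d),np.arctan2(*d[::-1]), "lever est",np.pi+.06-np.arctan2(*d[::-1]))
```

```text
25.1 [0.50848353 0.29858518 0.12924457] [2.02251527e-04 4.19455705e-01 9.07775596e-01 5.81297489e-04] [-1.86428648 -0.14001169  7.71420049] [-0.01301297  0.27485824  0.02323886] 0.016769623988964418 [ 4.13549491e-01  4.50992431e-01  1.64524154e+00  5.40761060e-04
  1.04422002e+00 -2.91826878e-01]
0.09260850249032306 2.2631468161031085 lever est 0.9384458374866846
```

apply_moves --rows '[{"travel":[-0.03,-0.72,0],"delta_rot":[0,0,-0.08],"fingers":255},{"travel":[-0.03,-0.72,0],"delta_rot":[0,0,-0.08],"fingers":255},{"travel":[-0.03,-0.72,0],"delta_rot":[0,0,-0.08],"fingers":255},{"travel":[-0.03,-0.72,0],"delta_rot":[0,0,-0.08],"fingers":255},{"travel":[-0.03,-0.72,0],"delta_rot":[0,0,-0.08],"fingers":255}]'

```text
t: 25.6
ee_pos: [0.4857, 0.2711, 0.1292]
tcp_rot: [-0.0, 0.23, 0.973, 0.001]
contact_force: [-2.9, 2.7, 9.5]
opening: 0.0169
gripper_force: 22.4
```

apply_moves --rows '[{"travel":[-0.03,-0.72,0],"delta_rot":[0,0,-0.08],"fingers":255},{"travel":[-0.03,-0.72,0],"delta_rot":[0,0,-0.08],"fingers":255},{"travel":[-0.03,-0.72,0],"delta_rot":[0,0,-0.08],"fingers":255},{"travel":[-0.03,-0.6,0],"delta_rot":[0,0,-0.07],"fingers":255},{"travel":[0,0,0],"delta_rot":[0,0,0],"fingers":255}]'

```text
t: 26.1
ee_pos: [0.476, 0.2436, 0.1291]
tcp_rot: [-0.001, 0.078, 0.997, -0.0]
contact_force: [-6.9, 0.0, 13.7]
opening: 0.0174
gripper_force: 22.8
```

```bash
cat >> h.py <<'E'
def lev(robot):
    s=robot.observe(); print(s['t'],s['ee_pos'].round(4),s['tcp_rot'].round(4),s['contact_force'].round(1),s['torque'].round(2),s['opening'],s['gripper_force'])
    d=s['ee_pos'][:2]-[.5676,.2273]; print(np.hypot(*d),"lever est",(np.pi+.06-np.arctan2(*d[::-1]))%(2*np.pi))
E
python3 - <<'E'
from h import *; from bench import robot
lev(robot)
E
```

```text
26.1 [0.476  0.2436 0.1291] [-1.50e-03  7.78e-02  9.97e-01 -1.00e-04] [-6.9  0.  13.7] [-0.06  1.06 -0.04] 0.01740994080550908 22.80495196580887
0.09306107558593485 lever est 0.23631684721298818
```

apply_moves --rows '[{"travel":[0.05,-0.5,-0.05],"delta_rot":[0,0,-0.055],"fingers":255},{"travel":[0.05,-0.5,-0.05],"delta_rot":[0,0,-0.055],"fingers":255},{"travel":[0,-0.5,-0.05],"delta_rot":[0,0,-0.055],"fingers":255},{"travel":[0,-0.3,0],"delta_rot":[0,0,-0.035],"fingers":255},{"travel":[0,0,0],"delta_rot":[0,0,0],"fingers":255}]'

```text
t: 26.6
ee_pos: [0.4744, 0.2256, 0.1294]
tcp_rot: [-0.001, -0.021, 1.0, -0.0]
contact_force: [-1.4, -1.6, 0.1]
opening: 0.0169
gripper_force: 21.6
```

Run:
```python
from h import *; from bench import robot
lev(robot)
```

```text
26.6 [0.4744 0.2256 0.1294] [-1.000e-03 -2.130e-02  9.998e-01 -3.000e-04] [-1.4 -1.6  0.1] [-0.22  0.23 -0.06] 0.01691507367406808 21.562734246253967
0.09320041002280285 lever est 0.042044642020747425
```

Nearly closed. I'll push on to the hard stop.

apply_moves --rows '[{"travel":[0,-0.2,0],"delta_rot":[0,0,-0.02],"fingers":255},{"travel":[0,-0.2,0],"delta_rot":[0,0,-0.02],"fingers":255},{"travel":[0,-0.1,0],"delta_rot":[0,0,0],"fingers":255},{"travel":[0,0,0],"delta_rot":[0,0,0],"fingers":255},{"travel":[0,0,0],"delta_rot":[0,0,0],"fingers":255}]'

```text
t: 27.1
ee_pos: [0.4747, 0.2228, 0.1295]
tcp_rot: [-0.001, -0.041, 0.999, 0.001]
contact_force: [-3.5, 6.9, -2.1]
opening: 0.0171
gripper_force: 21.4
```

Run:
```python
from h import *; from bench import robot
lev(robot)
```

```text
27.1 [0.4747 0.2228 0.1295] [-9.000e-04 -4.110e-02  9.992e-01  1.300e-03] [-3.5  6.9 -2.1] [ 1.12  0.66 -0.04] 0.017075653812311745 21.43860161304474
0.09301188966161617 lever est 0.011221654391224689
```

apply_moves --rows '[{"travel":[0,-0.1,0],"delta_rot":[0,0,0],"fingers":255},{"travel":[0,-0.1,0],"delta_rot":[0,0,0],"fingers":255},{"travel":[0,-0.1,0],"delta_rot":[0,0,0],"fingers":255},{"travel":[0,0,0],"delta_rot":[0,0,0],"fingers":255},{"travel":[0,0,0],"delta_rot":[0,0,0],"fingers":255}]'

```text
t: 27.6
ee_pos: [0.4747, 0.2225, 0.1295]
tcp_rot: [-0.001, -0.041, 0.999, 0.004]
contact_force: [-5.6, 18.0, -4.1]
opening: 0.0169
gripper_force: 21.8
```

Run:
```python
from h import *; from bench import robot
lev(robot)
```

```text
27.6 [0.4747 0.2225 0.1295] [-8.000e-04 -4.060e-02  9.992e-01  3.700e-03] [-5.6 18.  -4.1] [2.9  0.9  0.04] 0.016909435707452264 21.762272715568542
0.09297660919037261 lever est 0.00818108000243889
```

At the hard stop (18 N, no movement). I'll release and lift straight up.

apply_moves --rows '[{"travel":[0,0,0],"delta_rot":[0,0,0],"fingers":150},{"travel":[0,0,0],"delta_rot":[0,0,0],"fingers":90},{"travel":[0,0.3,0],"delta_rot":[0,0,0],"fingers":70},{"travel":[0,0.3,0],"delta_rot":[0,0,0],"fingers":70},{"travel":[0,0,0],"delta_rot":[0,0,0],"fingers":70}]'

```text
t: 28.1
ee_pos: [0.4759, 0.2245, 0.13]
tcp_rot: [0.0, -0.041, 0.999, 0.0]
contact_force: [0.1, 0.3, -0.8]
opening: 0.062
gripper_force: 0.0
```

apply_moves --rows '[{"travel":[0,0,-1],"delta_rot":[0,0,0],"fingers":70},{"travel":[0,0,-2.5],"delta_rot":[0,0,0],"fingers":70},{"travel":[0,0,-3],"delta_rot":[0,0,0],"fingers":70},{"travel":[0,0,-3],"delta_rot":[0,0,0],"fingers":70},{"travel":[0,0,-2],"delta_rot":[0,0,0],"fingers":70}]'

```text
t: 28.6
ee_pos: [0.4764, 0.2244, 0.2479]
tcp_rot: [0.002, -0.041, 0.999, 0.0]
contact_force: [0.1, 0.5, 0.5]
opening: 0.0617
gripper_force: 0.0
```

Run:
```python
from h import *; from bench import robot
np.set_printoptions(linewidth=250,precision=1,suppress=True)
for i in range(8): robot.snapshot("side")
lev(robot)
ci=robot.camera_info("wrist"); im=robot.snapshot("wrist"); g=im.mean(2).astype(int); cv2.imwrite("pics/w9raw.png",im[:,:,::-1])
c=[.5697,.1924,.06]
P=proj(ci,place(c,[[-.09,.035,.153],[0,.035,.121],[0,0,.11],[0,-.01,.091],[0,-.13,.091]])); print("knob closed,hub,front,shoulder,tail",P)
u,v=P[0].round().astype(int); print("knob patch"); print(g[v-30:v+31:4,u-40:u+41:4])
sc=robot.camera_info("scene"); im=robot.snapshot("scene"); cv2.imwrite("pics/s9raw.png",im[:,:,::-1]); g=im.mean(2).astype(int)
Q=proj(sc,place(c,[[-.09,.035,.153],[0,-.01,.075],[0,-.13,.075],[0,-.13,.067]])); print("scene knob,shoulder,tail",Q)
u,v=Q[2].round().astype(int); print(u,v);print(g[v-12:v+13,u-14:u+15])
```

```text
29.0 [0.5 0.2 0.2] [-0. -0.  1. -0.] [-0.3 -0.3 -0.3] [ 0.  0. -0.] 0.06172038348539595 0.0
0.09295124753190637 lever est 0.023491938328415785
knob closed,hub,front,shoulder,tail [[282.9 214.1]
 [281.6 286.2]
 [248.8 279.7]
 [241.8 270.3]
 [135.6 267.7]]
knob patch
[[111 111 112 113 114 115 115 113 114 113 113 110  64  63  96 109 111 108 108 108 108]
 [110 111 111 112 113 111  73 111 112 113 111 105  64  63 102 112 112 112 110 109 109]
 [110 111 113 113 113 112  76 114 112 108  49  36  58  65  88 111 110 110 110 110 109]
 [112 111 113 113 113 113 113 113 110  17  15  16  12  62  91 110 110 111 110 110 110]
 [110 111 111 110 109 110 110 110  93  12  14  14  15  49 107 114 112 113 113 111 109]
 [113 114 113  99  77  75  72  72  52   8  24  28  13  39  74  87 102 101  99  76  95]
 [112 112 113 156 179 180 180 180 116  28  31  29  31  55 173 171 167 164 161 129 128]
 [111 111 112 158 179 149  99 101  49  26  26  25  26  45 162 121 122 124 130 200 233]
 [112 111 111 153 170  98  99 100  78  23  27  27  25  71  99 101 101 100 102 228 233]
 [110 111 110 155 149  68  72  76  80 109  25  24  
[... 2928 characters left out ...]
147 147 147 149 145 143 143 145 148 147 147 144 143 140 119 112  91  88  91  88  85  85  85  87  91  88]
 [148 150 144 146 146 144 146 147 149 148 142 146 146 145 149 122 110  96  86  88  90  88  87  92  87  86  88  89  87]
 [147 148 147 145 145 145 146 148 144 147 143 147 145 146 123  95  87  89  89  87  86  86  86  89  90  87  89  87  89]
 [149 146 145 148 147 149 146 143 144 146 148 147 124 114  96  88  89  88  90  91  89  94  88  90  88  90  87  88  88]
 [144 146 147 148 147 145 143 146 144 145 148 151 107  83  88  89  93  88  88  88  87  88  92  90  89  92  89  88  89]
 [146 148 145 145 147 146 146 147 148 148 143 147 138  99  86  89  85  90  89  87  86  89  89  91  87  89  90  91  85]]
```

Knob and arm are where a closed lever should be. Now a numeric check of the barrel's seating in the last wrist image.

Run:
```python
from h import *; from bench import robot
np.set_printoptions(linewidth=250,precision=1,suppress=True)
ci=robot.camera_info("wrist"); g=cv2.imread("pics/w9raw.png",0).astype(int)
for dy in (0,.0035):
  c=[.5697,.1924,.06]
  print(proj(ci,place(c,[[0.02,0,.11],[-.02,0,.11],[0,-.01-dy,.091],[0.012,-.01-dy,.0856],[0,-.13-dy,.091],[0,-.13-dy,.075],[.012,-.13-dy,.0856]])))
for v in (256,260,264,268,272,276,280): print(v,"tail",g[v,128:150],"sh",g[v,228:260])
for v in (300,304): print(v,"cube front",g[v,228:262])
```

```text
[[249.  295.3]
 [248.3 262.5]
 [241.7 269.9]
 [242.7 276.7]
 [135.5 267.3]
 [141.9 260.5]
 [139.2 274.2]]
[[249.  295.3]
 [248.3 262.5]
 [238.6 269.8]
 [239.6 276.6]
 [132.5 267.3]
 [139.  260.4]
 [136.2 274.1]]
256 tail [106 106 108 106 107 106 108 107 125 173 208 218 219 219 218 218 218 217 217 217 217 217] sh [176 176 174 175 174 173 173 172 172 171 171 169 169 166 148 130 145 154 153 152 156 165 172 174 173 174 174 173 174 174 174 175]
260 tail [106 105 106 105 106 106 106 109 143 210 229 232 233 232 232 233 233 233 233 233 233 233] sh [214 214 213 214 213 214 212 212 210 211 210 209 209 198 181 181 208 217 218 217 209 192 178 175 175 173 173 173 174 173 174 175]
264 tail [107 108 107 107 107 106 107 111 150 215 234 237 238 238 238 238 237 238 238 238 239 238] sh [232 232 232 232 232 231 232 231 231 231 230 230 229 217 185 203 239 246 246 245 238 215 183 174 175 176 174 175 175 176 174 175]
268 tail [107 106 105 107 107 105 106 107 111 142 198 223 225 226 227 227 227 227 228 228 228 228] sh [236 240 240 241 241 242 242 241 242 242 242 242 241 228 183 183 226 235 236 234 227 204 1
[... 341 characters left out ...]
 106 105 104 105 105 105 106] sh [103 115 116 115 116 116 116 117 117 119 121 121 121 122 118 109 104 106 105 108 121 146 164 171 171 170 172 171 172 172 172 174]
280 tail [107 107 107 107 109 107 107 107 106 108 106 107 107 107 107 105 106 106 108 107 107 105] sh [ 95 105 107 107 106 105 106 108 106 107 107 107 107 107 108 108 106 107 106 109 123 147 164 171 171 171 173 173 174 174 172 175]
300 cube front [106 108 106 107 108 108 107 107 107 106 108 108 108 108 108 107 107 109 107 111 122 145 165 171 172 172 174 174 175 175 175 175 174 174]
304 cube front [105 106 107 105 105 107 107 106 107 108 105 107 107 107 108 106 107 106 106 109 121 145 165 171 171 172 172 171 173 174 175 174 174 173]
```

Front edge (248.8), shoulder (241.8) and tail (136) all match a fully seated barrel, so I'm handing in.

```bash
python3 -c "
from bench import robot
print(robot.hand_in())"
```

```text
the job is handed in; nothing more can be done
None
```

I've handed the job in after about 29 s of the 72 s allowed; no score came back. The barrel was set down on the V-rest, taken again by its thick part and fed to the depth stop. The lever is closed on its hard stop, the gripper is clear, and the hex bar and mirror were never approached.

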